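# Empty the printer's catch tray and latch the parts case

## Task

Empty the belt printer's catch tray: put every blue finished bracket into the grey parts case and every orange scrap lump into the black waste bin. When all the brackets are in, close the case's lid, swing the wire bail over the keeper so that its crossbar lies behind the keeper's lip, and only then press the red lever all the way down so that it locks and pulls the lid tight. Leave the mug, pen cup, stapler and tape dispenser where they are.

Things in the scene. Friction and masses are not known exactly. Their poses are not given: they have to be found in the camera images.
- tub: Grey parts case, fixed: open tub 140 deep (x) x 230 wide (y) x 130 mm high, walls and floor 5 mm, hinged blue lid, toggle latch on the front. Origin at the centre of its underside, z up; -x is the front (latch side, turned roughly to the robot), +x the hinge side. In this frame the lever pivot is at x=-114, z=98 mm, the lid hinge at x=+70, z=130 mm; the latch is centred on y=0.
- tub_in (a point): Centre of the tub's inner floor (inside 130 x 220 mm, 125 mm deep), axes as the tub's.
- lid (a joint): Lid angle, rad: 0 = fully tight; about 0.035 when it rests loosely on its springy gasket; 1.35 to 1.5 at the start (standing open). At angle a the plate runs from the hinge along (-cos a, sin a) in the tub's x, z. The stiff hinge holds it above about 1.05 rad; pushed below about 0.95 it sinks shut slowly by itself.
- lid_edge (a point): Middle of the lid's free front edge, half way through its thickness, 140 mm from the hinge axis (along the tub's y, on the lid's underside plane). Lid plate 140 x 230 x 8 mm, 250 g. Axes are the lid's: x from this edge to the hinge, z out of the outer face (the top when shut, turned to the tub's +x when open). A keeper tongue 30 mm wide sticks out 25 mm beyond the edge.
- keeper (a point): Top of the upturned lip at the end of the keeper tongue, centre of the lip (6 mm thick, 30 mm wide, standing 10 mm above the lid's outer face), 162 mm from the hinge; axes as the lid's. The bail's crossbar belongs just behind this lip, on its +x (lid) side, lying on the plate.
- lever (a joint): Toggle lever angle, rad: 0 = fully open (points to the robot and 30 degrees up), grows as it is pressed down; 1.62 = closed on its stop, pointing 63 degrees below horizontal, out from the tub. Friction holds it (1 to 2 N at the tip); pulling the lid tight takes a few N more; past dead centre (about 1.48) it locks. Starts at 0 to 0.12.
- lever_tip (a point): Point 70 mm from the pivot on the centre line of the red lever, 2 mm short of its end; lever 30 mm wide, 6 mm thick.
- bail (a joint): Angle of the wire bail about its pivot on the lever, rad, relative to the lever: 0 = on its stop, leaning 25 degrees from upright towards the robot when the lever is open; grows as it swings over towards the lid; about 1.3 to 1.5 when lying on the closed lid, lever open; 2.6 to 2.7 when latched. It swings freely and falls to either side of upright by its weight.
- bail_bar (a point): Middle of the bail's steel crossbar: round, 10 mm thick, along the tub's y, 50 mm free between its two 6 mm side wires, 71 mm from the bail pivot, which is on the lever 16 mm from the lever's pivot. With the lever open the swinging crossbar clears the closed keeper's lip by 7 mm and comes to rest behind it on the lid's front edge.
- tray: Grey catch tray of the belt printer, fixed to the desk, 270 (x) x 260 (y) x 12 mm high, walls and floor 4 mm. Origin at the centre of its underside.
- bin: Black waste bin, fixed to the desk, 150 x 150 x 150 mm, open at the top, walls 4 mm. Origin at the centre of its underside.
- bin_in (a point): Centre of the bin's inner floor, 4 mm above the desk; axes as the bin's.
- bracket1: Finished blue printed pegboard bracket: block 60 (x) x 28 (y) x 28 mm (z), two thin pins 10 mm long on its +x end; about 50 g. Origin at the block's centre, 18 mm above the desk when lying in the tray. Three or four of the five brackets are present.
- bracket2: Finished blue printed pegboard bracket: block 60 (x) x 28 (y) x 28 mm (z), two thin pins 10 mm long on its +x end; about 50 g. Origin at the block's centre, 18 mm above the desk when lying in the tray. Three or four of the five brackets are present.
- bracket3: Finished blue printed pegboard bracket: block 60 (x) x 28 (y) x 28 mm (z), two thin pins 10 mm long on its +x end; about 50 g. Origin at the block's centre, 18 mm above the desk when lying in the tray. Three or four of the five brackets are present.
- bracket4: Finished blue printed pegboard bracket: block 60 (x) x 28 (y) x 28 mm (z), two thin pins 10 mm long on its +x end; about 50 g. Origin at the block's centre, 18 mm above the desk when lying in the tray. Three or four of the five brackets are present.
- bracket5: Finished blue printed pegboard bracket: block 60 (x) x 28 (y) x 28 mm (z), two thin pins 10 mm long on its +x end; about 50 g. Origin at the block's centre, 18 mm above the desk when lying in the tray. Three or four of the five brackets are present.
- scrap1: Orange lump of scrap from the printer, roughly a block 60 (x) x 32 (y) x 28 mm (z) with knobbly top (up to 8 mm more); about 50 g. Origin at the block's centre, 18 mm above the desk when lying in the tray. Two or three of the three are present.
- scrap2: Orange lump of scrap from the printer, roughly a block 60 (x) x 32 (y) x 28 mm (z) with knobbly top (up to 8 mm more); about 50 g. Origin at the block's centre, 18 mm above the desk when lying in the tray. Two or three of the three are present.
- scrap3: Orange lump of scrap from the printer, roughly a block 60 (x) x 32 (y) x 28 mm (z) with knobbly top (up to 8 mm more); about 50 g. Origin at the block's centre, 18 mm above the desk when lying in the tray. Two or three of the three are present.
- mug: Blue ceramic mug, 82 mm across, 95 mm high; origin at the centre of its underside. Leave it alone.
- pen_cup: Green plastic pen cup, 76 mm across, 100 mm high; origin at the centre of its underside. Leave it alone.
- stapler: Steel stapler 150 x 36 x 47 mm, long along its x; origin at the centre of its underside. Leave it alone.
- tape: Aluminium tape dispenser 150 x 50 x 82 mm, long along its x; origin at the centre of its underside. Leave it alone.
Mind the look-alikes: they are no part of the job. Leave any purple or white look-alike of the bracket1 alone.

How it is judged (in metres and radians):
On the way, in this order (a step that is already met when the one before it is completed fails the run):
1. all brackets are in the case, while its lid is still open (x of bracket1 in the frame of tub_in between -0.066 and 0.066 m and y of bracket1 in the frame of tub_in between -0.111 and 0.111 m and z of bracket1 in the frame of tub_in between 0 and 0.115 m and x of bracket2 in the frame of tub_in between -0.066 and 0.066 m and y of bracket2 in the frame of tub_in between -0.111 and 0.111 m and z of bracket2 in the frame of tub_in between 0 and 0.115 m and x of bracket3 in the frame of tub_in between -0.066 and 0.066 m and y of bracket3 in the frame of tub_in between -0.111 and 0.111 m and z of bracket3 in the frame of tub_in between 0 and 0.115 m and x of bracket4 in the frame of tub_in between -0.066 and 0.066 m and y of bracket4 in the frame of tub_in between -0.111 and 0.111 m and z of bracket4 in the frame of tub_in between 0 and 0.115 m and x of bracket5 in the frame of tub_in between -0.066 and 0.066 m and y of bracket5 in the frame of tub_in between -0.111 and 0.111 m and z of bracket5 in the frame of tub_in between 0 and 0.115 m and value of joint lid above 0.8 rad), for 0.2 s.
2. the lid is down on its gasket (value of joint lid below 0.06 rad), for 0.2 s.
3. the bail's crossbar lies behind the keeper's lip, the lever still up (x of bail_bar in the frame of keeper between 0.004 and 0.05 m and z of bail_bar in the frame of keeper between -0.02 and 0.003 m and value of joint lid below 0.06 rad and value of joint lever below 0.8 rad), for 0.2 s.
4. the lever is pressed down past its dead centre and the lid is pulled tight (x of bail_bar in the frame of keeper between 0.004 and 0.05 m and z of bail_bar in the frame of keeper between -0.02 and 0.003 m and value of joint lever above 1.53 rad and value of joint lid below 0.02 rad), for 0.2 s.
At the end, for the whole second after the job is handed in: Every bracket present is inside the case and every scrap present is inside the bin, at rest; the crossbar is behind the keeper's lip, the lever is past 1.53 rad and the lid below 0.02 rad (all of step 4 and x of bracket1 in the frame of tub_in between -0.066 and 0.066 m and y of bracket1 in the frame of tub_in between -0.111 and 0.111 m and z of bracket1 in the frame of tub_in between 0 and 0.115 m and x of bracket2 in the frame of tub_in between -0.066 and 0.066 m and y of bracket2 in the frame of tub_in between -0.111 and 0.111 m and z of bracket2 in the frame of tub_in between 0 and 0.115 m and x of bracket3 in the frame of tub_in between -0.066 and 0.066 m and y of bracket3 in the frame of tub_in between -0.111 and 0.111 m and z of bracket3 in the frame of tub_in between 0 and 0.115 m and x of bracket4 in the frame of tub_in between -0.066 and 0.066 m and y of bracket4 in the frame of tub_in between -0.111 and 0.111 m and z of bracket4 in the frame of tub_in between 0 and 0.115 m and x of bracket5 in the frame of tub_in between -0.066 and 0.066 m and y of bracket5 in the frame of tub_in between -0.111 and 0.111 m and z of bracket5 in the frame of tub_in between 0 and 0.115 m and x of scrap1 in the frame of bin_in between -0.072 and 0.072 m and y of scrap1 in the frame of bin_in between -0.072 and 0.072 m and z of scrap1 in the frame of bin_in between 0 and 0.13 m and x of scrap2 in the frame of bin_in between -0.072 and 0.072 m and y of scrap2 in the frame of bin_in between -0.072 and 0.072 m and z of scrap2 in the frame of bin_in between 0 and 0.13 m and x of scrap3 in the frame of bin_in between -0.072 and 0.072 m and y of scrap3 in the frame of bin_in between -0.072 and 0.072 m and z of scrap3 in the frame of bin_in between 0 and 0.13 m and linear speed of each of bracket1, bracket2, bracket3, bracket4, bracket5, scrap1, scrap2, scrap3 below 0.03 m/s); the robot touches nothing.
It fails at once if the mug is moved more than 30 mm or tipped (distance of mug from where it was at the start of the episode above 0.03 m or angle between mug's own z axis and vertical above 0.4 rad).
It fails at once if the pen cup is moved more than 30 mm or tipped (distance of pen_cup from where it was at the start of the episode above 0.03 m or angle between pen_cup's own z axis and vertical above 0.4 rad).
It fails at once if the stapler is moved more than 30 mm or tipped (distance of stapler from where it was at the start of the episode above 0.03 m or angle between stapler's own z axis and vertical above 0.4 rad).
It fails at once if the tape is moved more than 30 mm or tipped (distance of tape from where it was at the start of the episode above 0.03 m or angle between tape's own z axis and vertical above 0.4 rad).
Of bracket1, bracket2, bracket3, bracket4, bracket5 only 3 to 4 are there at a start; the rules pass over those that are not, and their reading is None.
Of scrap1, scrap2, scrap3 only 2 to 3 are there at a start; the rules pass over those that are not, and their reading is None.
At some moment in a run one of bracket1, bracket2, bracket3, bracket4, bracket5, scrap1, scrap2, scrap3 may be knocked a few centimetres aside while the robot is not near it.
Once in a run the grip may slacken for a moment while it holds something.
It also fails if it takes over 208 s, if anything falls off the work surface, if the arm or the gripper's body presses on something with over 40 N, if the wrist force passes 120 N, or if a joint passes its speed limit or range.

## Robot

A 6-joint arm with a two-finger parallel gripper is mounted at the origin on the work surface. World frame = base frame: x ahead of the robot, y to its left, z up, the work surface at z = 0. Lengths are in mm, angles in degrees, forces in N, time in s.
With the tool pointing down it reaches from about 300 to 850 mm from the base axis. Payload 4.2 kg.
Tool frame: the origin (TCP) lies midway between the tips of the shut fingers; the grasp point (between the pads) lies 19 mm behind it; z points along the fingers, y is the direction in which the jaws open and shut (so a half turn about z gives the same grasp; the last joint's range is limited). The gripper opens to 91 mm and grips with 3 to 60 N. Pads are 32 mm wide; open, the fingers measure 118 mm over their backs; the gripper's body (76 mm by 178 mm) begins 60 mm behind the grasp point.
Start: joints at [-64.229, 18.312, 89.639, -0, 72.044, -1.146], TCP at [260.313, -512.719, 213.976] pointing down, gripper open.
Joint ranges: [-177.97, 177.97], [-48.28, 115.42], [12.27, 149.76], [-77.06, 257.06], [2.81, 150.46], [-146.56, 146.56]. Speed limits (degrees/s): [147.25, 147.25, 180, 180, 180, 180].

## Interface

Orientations are given as [roll, pitch, yaw] about the fixed x, y, z axes, in that order (R = Rz(yaw) Ry(pitch) Rx(roll)).
In Python, from workcell import env gives the robot as it stands.
- The arm moves only by the shell command python3 -m jog 'ROWS' [FORCE]. ROWS is JSON, a list of rows, each an object of numbers: "dx", "dy", "dz": the shift along the world's x, y, z in m; "wx", "wy", "wz": the turn, a rotation vector about the world's x, y, z in rad; "grip": the gripper's target within -1 to 1 (shut at 1, half-way at 0, fully open at -1). In form: [{"dx": .., "dy": .., "dz": .., "wx": .., "wy": .., "wz": .., "grip": ..}, ...]. A call has 1 to 10 rows; each row shifts and turns the commanded pose from where the row before left it; what a row does not reach is not made up. A row lasts 1/10 s, in which the tool goes at most 50 mm and 8.59 degrees, less where a joint would pass 70% of its speed; a pose out of reach is approached as far as the arm can. A call with a gripper value outside its range is refused whole. The fingers move at their own pace and stop on an object; FORCE is the grip in N (left out, the last holds). Time passes only in rows, so rows that do not move let the fingers close. It gives the time, the measured TCP pose, the force and the opening at its end, in the units of the state.
- env.state(): the state, without advancing time (a new reading comes with each control period).
- env.grab_frame(name): name is "scene" or "side" or "wrist"; returns the picture (384x512x3 uint8, red, green, blue); there is no depth.
- env.get_calibration(name): a dict with "fx", "fy", "cx", "cy" (pixels), "k1" (the pictures are not rectified: a ray, as slopes to the right and down, at radius r is drawn at 1 + k1 r^2 times it, then the intrinsics apply), "R" (3x3) and "t" (3): a world point X has camera coordinates R X + t. Camera axes: x right, y down, z forward; pixel columns grow to the right and rows downward; lengths in mm; the calibration is good to about 2 mm. A picture is of the moment at which its call begins: read the wrist's pose just before it. get_calibration takes no time and is no camera call; for the wrist camera it gives the pose at the moment of the call.
- env.job_done(): hands the job in, once; it reports no verdict.
The state is a dict: "time_s": time; "qpos": joint angles; "qvel": joint speeds; "effort": joint torques, N m; "ee_pos": TCP position; "ee_rot": TCP orientation; "force": force on the tool from outside, world axes, zero at the start; "torque": the same for the moment, N m; "gripper_width": finger opening in mm.
Only numpy, scipy, OpenCV 4.12 (cv2) and the standard library are available. Lean on these libraries where they do the work, as an engineer would, in place of code of your own. Each camera call takes 0.05 s, during which the arm holds its last target. There are 200 camera calls.

## Working session

There is one attempt and no reset: what is moved stays moved. The work goes in short steps, Python scripts to look and compute and a shell command to move; the robot and the scene stay as the last step left them, time stands still between calls to the robot, and variables do not carry over. Pictures are saved under pics/ and viewed, about 12 in all and at most 16, crops included, and the job is handed in when it is done.

```bash
ls; mkdir -p pics; python3 - <<'E'
from workcell import env
import cv2,json
print(env.state())
for n in("scene","side","wrist"):
    c=env.get_calibration(n);print(n,{k:(v.round(3).tolist() if hasattr(v,'round') and not isinstance(v,float) else v) for k,v in c.items()})
    cv2.imwrite(f"pics/{n}0.png",env.grab_frame(n)[:,:,::-1])
E
```

```text
pics
{'time_s': 0.0, 'qpos': array([-6.42278511e+01,  1.83522783e+01,  8.97087448e+01,  3.52847416e-04,
        7.20429250e+01, -1.14602239e+00]), 'qvel': array([-0.11502537, -0.11182275,  0.06444731,  0.00845535, -0.09390553,
        0.10055442]), 'effort': array([-6.57336568e-04, -4.12456334e+01, -2.31972635e+01,  7.25312345e-02,
        4.56444989e-02, -1.21014341e-04]), 'ee_pos': array([ 260.08785609, -512.23179921,  213.09804753]), 'ee_rot': array([-1.79896079e+02, -2.41440988e-03,  2.69180600e+01]), 'force': array([0.04210581, 0.19903021, 0.22943177]), 'torque': array([-0.01933546, -0.01447454,  0.01295375]), 'gripper_width': 91.10710553432752}
scene {'fx': 466.75156948190636, 'fy': 466.75156948190636, 'cx': 260.8597117655093, 'cy': 192.9170360883007, 'k1': -0.06566568469300935, 'R': [[0.437, 0.899, 0.013], [0.709, -0.336, -0.62], [-0.553, 0.28, -0.785]], 't': [-255.825, -277.598, 1789.352]}
side {'fx': 368.5555371310916, 'fy': 368.5555371310916, 'cx': 258.7150538386156, 'cy': 191.67991572220828, 'k1': 0.028460619542453477, 'R': [[-0.96, -0.281, -0.004], [-0.2, 0.693, -0.692], [0.197, -0.664, -0.721]], 't': [509.819, 147.6, 1074.876]}
wrist {'fx': 268.9715065212395, 'fy': 268.9715065212395, 'cx': 254.59493988586206, 'cy': 190.9074975304449, 'k1': -0.009118579361395535, 'R': [[0.453, -0.892, -0.002], [-0.867, -0.441, 0.235], [-0.21, -0.105, -0.972]], 't': [-574.56, -26.47, 389.631]}
```

View pics/scene0.png

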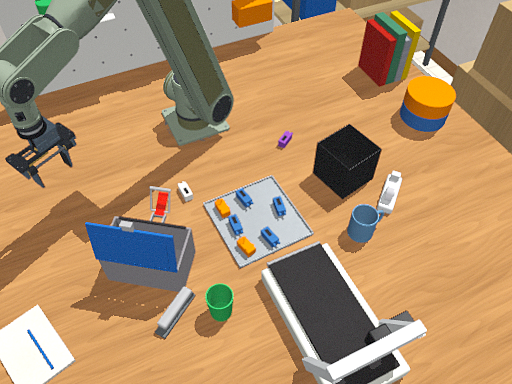

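View pics/side0.png

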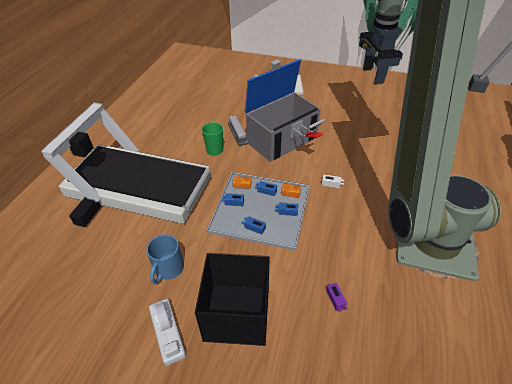

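```bash
cat > h.py <<'E'
import numpy as np,cv2
from workcell import env
def ray(c,uv):
    p=(np.array(uv,float)-[c['cx'],c['cy']])/[c['fx'],c['fy']]
    s=p.copy()
    for _ in range(20): s=p/(1+c['k1']*(s@s))
    R=np.array(c['R']);return -R.T@np.array(c['t']),R.T@np.r_[s,1]
def onz(c,uv,z):
    o,d=ray(c,uv);return o+d*(z-o[2])/d[2]
def proj(c,X):
    x=np.array(c['R'])@np.array(X,float)+c['t'];s=x[:2]/x[2];s=s*(1+c['k1']*(s@s));return s*[c['fx'],c['fy']]+[c['cx'],c['cy']]
def tri(*cu):
    A=np.zeros((3,3));b=np.zeros(3);L=[]
    for c,uv in cu:
        o,d=ray(c,uv);d=d/np.linalg.norm(d);P=np.eye(3)-np.outer(d,d);A+=P;b+=P@o;L.append((P,o))
    X=np.linalg.solve(A,b);return X,max(np.linalg.norm(P@(X-o)) for P,o in L)
HS=dict(blue=((100,130,60),(118,255,255)),orange=((8,170,120),(20,255,255)))
def mask(img,col):
    return cv2.inRange(cv2.cvtColor(img,cv2.COLOR_RGB2HSV),*HS[col])
def blobs(img,col,amin=30):
    m=mask(img,col);out=[]
    for k in cv2.findContours(m,cv2.RETR_EXTERNAL,cv2.CHAIN_APPROX_NONE)[0]:
        if cv2.contourArea(k)>=amin:
            M=cv2.moments(k);out.append((np.array([M['m10'],M['m01']])/M['m00'],cv2.contourArea(k),k))
    return out
E
python3 - <<'E'
from h import *
I={n:cv2.imread(f"pics/{n}0.png")[:,:,::-1].copy() for n in("scene","side")}
C={n:env.get_calibration(n) for n in I}
for col in HS:
    B={n:blobs(I[n],col) for n in I}
    for n in I: print(n,col,[(b[0].round().tolist(),b[1]) for b in B[n] if b[1]<600])
    for a in B['scene']:
        if a[1]>600: continue
        for b in B['side']:
            X,e=tri((C['scene'],a[0]),(C['side'],b[0]))
            if e<6 and -10<X[2]<60 and X[0]<900:
                def ax(c,k):
                    P=np.array([onz(c,p[0],26)[:2] for p in k],np.float32);r=cv2.minAreaRect(P);bx=cv2.boxPoints(r);e=[bx[1]-bx[0],bx[2]-bx[1]];l=max(e,key=np.linalg.norm);return round(float(np.degrees(np.arctan2(l[1],l[0]))%180),1),np.round(r[1])
                print(col,X.round(1),round(e,1),ax(C['scene'],a[2]),ax(C['side'],b[2]))
a=cv2.resize(I['scene'][175:295,80:210],None,fx=3,fy=3,interpolation=cv2.INTER_CUBIC)
b=cv2.resize(I['side'][55:175,225:355],None,fx=3,fy=3,interpolation=cv2.INTER_CUBIC)
cv2.imwrite("pics/tub.png",np.hstack([a,b])[:,:,::-1])
E
```

```text
scene blue [([40.0, 349.0], 60.5), ([270.0, 237.0], 182.0), ([235.0, 224.0], 147.0), ([279.0, 206.0], 137.0), ([244.0, 197.0], 156.5), ([420.0, 121.0], 490.0), ([315.0, 7.0], 495.5), ([288.0, 3.0], 32.0)]
side blue [([254.0, 225.0], 217.5), ([287.0, 209.0], 203.5), ([233.0, 199.0], 196.5), ([267.0, 188.0], 181.0)]
blue [ 669.9 -689.6   18.6] 4.3 (17.5, array([137.,   6.])) (54.4, array([475., 203.]))
blue [608.9  18.7  21. ] 0.2 (11.0, array([72., 35.])) (16.1, array([70., 47.]))
blue [521.1 -58.8  20.7] 0.0 (177.9, array([29., 73.])) (176.5, array([48., 71.]))
blue [515.6  98.8  20.9] 0.3 (168.1, array([29., 74.])) (169.6, array([42., 73.]))
blue [435.7  10.   21.1] 0.2 (8.2, array([74., 35.])) (9.9, array([68., 48.]))
scene orange [([245.0, 246.0], 112.0), ([222.0, 208.0], 151.0)]
side orange [([291.0, 190.0], 182.0), ([242.0, 182.0], 169.0)]
orange [608.3 -64.9  19.5] 1.2 (15.1, array([67., 37.])) (16.1, array([57., 52.]))
orange [443.6 -70.9  20.5] 0.3 (3.5, array([75., 35.])) (5.2, array([58., 53.]))
```

View pics/tub.png

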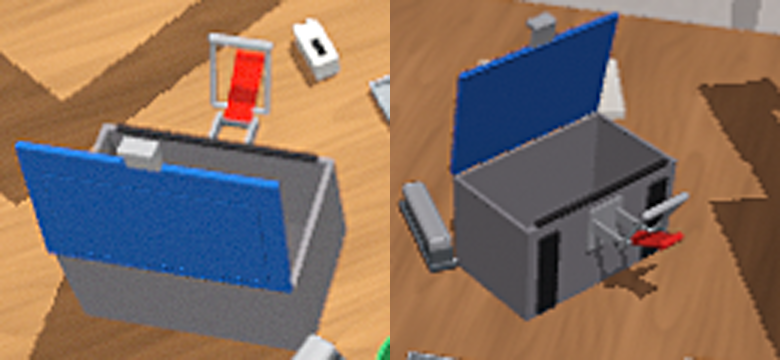

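```bash
python3 - <<'E'
from h import *
c={n:env.get_calibration(n) for n in("scene","side")}
S=lambda x,y:(225+(x-390)/3-.33,55+y/3-.33); W=lambda x,y:(80+x/3-.33,175+y/3-.33)
for nm,p in dict(fL=(529,230),fR=(674,160),bL=(455,178),bR=(603,115)).items(): print(nm,onz(c['side'],S(*p),130).round(1))
for nm,p,q in [('fL',(335,158),(529,230)),('fR',(105,126),(674,160)),('lidL',(280,183),(455,75)),('lidR',(18,143),(617,15)),('levtip',(250,54),(680,238)),('bailbarL',(271,46),(650,215)),('keep',(140,143),(541,22)),('bot bL?',(455,262),(455,262))][:7]:
    X,e=tri((c['scene'],W(*p)),(c['side'],S(*q)));print(nm,X.round(1),round(e,1))
# bin
I=cv2.imread('pics/side0.png')
for n in('scene','side'):
    g=cv2.cvtColor(cv2.imread(f'pics/{n}0.png'),cv2.COLOR_BGR2HSV)[:,:,2]
    m=(g<45).astype(np.uint8);k,l,s,ce=cv2.connectedComponentsWithStats(m)
    i=l[160,340] if n=='scene' else l[320,235]
    ct=max(cv2.findContours((l==i).astype(np.uint8),0,1)[0],key=cv2.contourArea);a=cv2.approxPolyDP(cv2.convexHull(ct),4,True)[:,0]
    print(n,s[i],[(p.tolist(),onz(c[n],p,150)[:2].round().tolist(),onz(c[n],p,0)[:2].round().tolist()) for p in a])
E
```

```text
fL [ 550.8 -214.8  130. ]
fR [ 419.6 -395.3  130. ]
bL [ 660.4 -287.7  130. ]
bR [ 522.7 -470.1  130. ]
fL [ 549.7 -205.   136.3] 1.5
fR [ 419.  -391.9  132.5] 0.3
lidL [ 649.9 -272.8  273.1] 1.7
lidR [ 513.4 -459.7  268.4] 0.5
levtip [ 389.5 -238.1  132.6] 4.2
bailbarL [ 421.8 -220.2  170.6] 2.5
keep [ 580.2 -365.8  297. ] 1.3
scene [ 314  125   66   74 3088] [([350, 125], [399.0, 423.0], [275.0, 531.0]), ([379, 153], [549.0, 437.0], [445.0, 548.0]), ([372, 177], [623.0, 359.0], [530.0, 459.0]), ([342, 198], [653.0, 231.0], [564.0, 314.0]), ([314, 173], [533.0, 205.0], [427.0, 284.0]), ([318, 143], [427.0, 281.0], [306.0, 371.0])]
side [ 195  254   74   92 5933] [([207, 254], [566.0, 313.0], [620.0, 222.0]), ([268, 257], [426.0, 281.0], [450.0, 183.0]), ([264, 345], [380.0, 479.0], [395.0, 422.0]), ([203, 341], [497.0, 505.0], [536.0, 453.0]), ([195, 310], [538.0, 450.0], [585.0, 387.0])]
```

```bash
cat > loc.py <<'E'
from h import *
import sys
s=env.state();p=s['ee_pos'];I={n:env.grab_frame(n) for n in("scene","side")}
C={n:env.get_calibration(n) for n in I}
print('t',round(s['time_s'],1),'tcp',p.round(1),'yaw',s['ee_rot'][2].round(1),'w',round(s['gripper_width'],1))
def ax(c,k):
    P=np.array([onz(c,q[0],26)[:2] for q in k],np.float32);b=cv2.boxPoints(cv2.minAreaRect(P));l=max([b[1]-b[0],b[2]-b[1]],key=np.linalg.norm);return (np.degrees(np.arctan2(l[1],l[0]))+90)%180-90
for col in HS:
    B={n:blobs(I[n],col) for n in I};u=[0,0]
    for a in B['scene']:
        for b in B['side']:
            X,e=tri((C['scene'],a[0]),(C['side'],b[0]))
            if e<4 and 5<X[2]<45 and 300<X[0]<750 and -200<X[1]<250 and a[1]<600:
                t1,t2=ax(C['scene'],a[2]),ax(C['side'],b[2])
                print(col,X.round(1),'e',round(e,1),'yaw',t1.round(1),t2.round(1),'area',a[1],b[1],'| go',((X-p)[:2]/1000).round(4),'wz',np.radians((t1+t2)/2-s['ee_rot'][2]).round(3))
E
python3 -m jog '[{"dz":0.03},{"dx":0.0184,"dy":0.0441,"wz":-0.1},{"dx":0.0184,"dy":0.0441,"wz":-0.1},{"dx":0.0184,"dy":0.0441,"wz":-0.1},{"dx":0.0184,"dy":0.0441,"wz":-0.09},{"dx":0.0184,"dy":0.0441},{"dx":0.0184,"dy":0.0441},{"dx":0.0184,"dy":0.0441},{"dx":0.0184,"dy":0.0441},{"dx":0.0184,"dy":0.0441}]'
python3 -m jog '[{"dx":0.0184,"dy":0.0441,"grip":-0.4},{"dz":-0.04},{"dz":-0.04},{"dz":-0.04},{"dz":0},{"dz":0}]'; python3 loc.py; python3 -c "
from h import *
cv2.imwrite('pics/w1.png',env.grab_frame('wrist')[:,:,::-1])"
```

```text
t 0.1 tcp [ 260.1 -512.4  213.3] yaw 26.9 w 91.0
blue [609.   18.8  21. ] e 0.0 yaw 10.3 16.1 area 184.0 196.5 | go [0.3489 0.5311] wz -0.239
blue [521.2 -58.8  20.7] e 0.0 yaw -2.1 -3.5 area 149.0 183.0 | go [0.2611 0.4536] wz -0.519
blue [515.6  98.7  20.9] e 0.2 yaw -11.9 -10.4 area 138.5 217.5 | go [0.2554 0.6111] wz -0.664
blue [435.6  10.   21.2] e 0.3 yaw 9.0 9.9 area 153.0 203.5 | go [0.1755 0.5224] wz -0.305
orange [608.3 -65.2  19.3] e 1.3 yaw 12.4 16.1 area 109.0 169.0 | go [0.3481 0.4471] wz -0.221
orange [443.8 -71.   20.3] e 0.5 yaw 3.5 5.2 area 149.0 182.0 | go [0.1836 0.4414] wz -0.394invalid input
invalid input
```

View pics/w1.png

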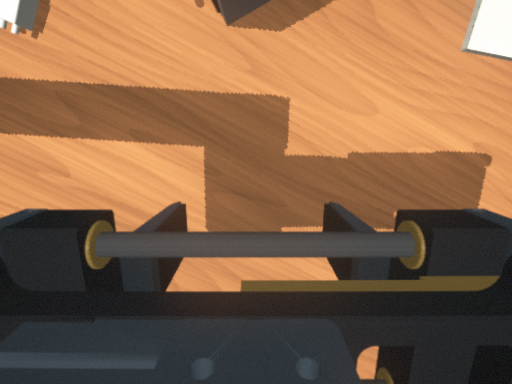

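```bash
python3 -m jog '[{"dx":0,"dy":0,"dz":0.03,"wx":0,"wy":0,"wz":0,"grip":-1}]'; python3 -m jog '[{"dx":0.0184,"dy":0.0441,"dz":0,"wx":0,"wy":0,"wz":-0.1,"grip":-0.4}]';python3 -m jog '[{"dx":0.0184,"dy":0.0441,"dz":0,"wz":-0.1,"grip":-0.4}]'
```

```text
time_s: 0.4
ee_pos: [259.2, -510.5, 240.3]
ee_rot: [-179.5, -0.0, 26.9]
force: [0.1, -0.6, 0.7]
gripper_width: 90.9
time_s: 0.5
ee_pos: [278.9, -473.6, 246.7]
ee_rot: [179.5, 0.0, 20.8]
force: [1.7, 0.3, 0.8]
gripper_width: 85.7invalid input
```

```bash
python3 -m jog '[{"dx":0.0184,"dy":0.0441,"dz":0,"wx":0,"wy":0,"wz":-0.1,"grip":-0.4},{"dx":0.0184,"dy":0.0441,"dz":0,"wx":0,"wy":0,"wz":-0.1,"grip":-0.4},{"dx":0.0184,"dy":0.0441,"dz":0,"wx":0,"wy":0,"wz":-0.09,"grip":-0.4},{"dx":0.0184,"dy":0.0441,"dz":0,"wx":0,"wy":0,"wz":0,"grip":-0.4},{"dx":0.0184,"dy":0.0441,"dz":0,"wx":0,"wy":0,"wz":0,"grip":-0.4},{"dx":0.0184,"dy":0.0441,"dz":0,"wx":0,"wy":0,"wz":0,"grip":-0.4},{"dx":0.0184,"dy":0.0441,"dz":0,"wx":0,"wy":0,"wz":0,"grip":-0.4},{"dx":0.0184,"dy":0.0441,"dz":0,"wx":0,"wy":0,"wz":0,"grip":-0.4},{"dx":0.0184,"dy":0.0441,"dz":0,"wx":0,"wy":0,"wz":0,"grip":-0.4}]'
python3 -m jog '[{"dx":0,"dy":0,"dz":-0.04,"wx":0,"wy":0,"wz":0,"grip":-0.4},{"dx":0,"dy":0,"dz":-0.04,"wx":0,"wy":0,"wz":0,"grip":-0.4},{"dx":0,"dy":0,"dz":-0.04,"wx":0,"wy":0,"wz":0,"grip":-0.4},{"dx":0,"dy":0,"dz":0,"wx":0,"wy":0,"wz":0,"grip":-0.4},{"dx":0,"dy":0,"dz":0,"wx":0,"wy":0,"wz":0,"grip":-0.4}]'; python3 loc.py; python3 -c "
from h import *
cv2.imwrite('pics/w2.png',env.grab_frame('wrist')[:,:,::-1])"
```

```text
time_s: 1.4
ee_pos: [444.7, -69.8, 244.2]
ee_rot: [180.0, -0.0, 4.6]
force: [1.7, -1.1, 0.6]
gripper_width: 63.9
time_s: 1.9
ee_pos: [444.6, -71.8, 124.5]
ee_rot: [180.0, 0.0, 4.6]
force: [0.6, -0.0, 0.3]
gripper_width: 64.0
t 1.9 tcp [444.6 -71.8 124.5] yaw 4.6 w 64.0
blue [609.   18.7  20.9] e 0.1 yaw 11.0 16.1 area 184.5 196.5 | go [0.1644 0.0905] wz 0.157
blue [521.  -58.9  20.8] e 0.1 yaw -2.1 -3.0 area 148.0 186.0 | go [0.0764 0.0129] wz -0.124
blue [515.7  98.8  20.8] e 0.3 yaw -11.9 -9.6 area 138.0 218.5 | go [0.071  0.1706] wz -0.267
blue [435.7  10.1  21.2] e 0.2 yaw 8.2 9.9 area 154.5 203.5 | go [-0.0089  0.082 ] wz 0.078
orange [609.5 -62.9  19.9] e 0.8 yaw 15.1 16.1 area 153.0 169.0 | go [0.1648 0.0089] wz 0.193
orange [443.2 -70.5  20.4] e 0.1 yaw 3.5 13.8 area 155.5 177.0 | go [-0.0014  0.0013] wz 0.072
```

View pics/w2.png

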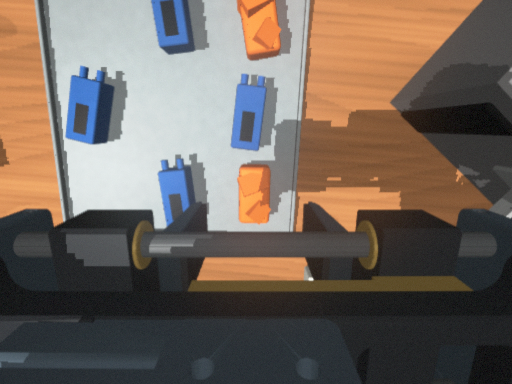

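```bash
python3 -m jog '[{"dx":0,"dy":0,"dz":-0.04,"wx":0,"wy":0,"wz":0,"grip":-0.4},{"dx":-0.001,"dy":0.001,"dz":-0.04,"wx":0,"wy":0,"wz":0,"grip":-0.4},{"dx":0,"dy":0,"dz":-0.025,"wx":0,"wy":0,"wz":0,"grip":-0.4},{"dx":0,"dy":0,"dz":-0.011,"wx":0,"wy":0,"wz":0,"grip":-0.4},{"dx":0,"dy":0,"dz":0,"wx":0,"wy":0,"wz":0,"grip":1},{"dx":0,"dy":0,"dz":0,"wx":0,"wy":0,"wz":0,"grip":1},{"dx":0,"dy":0,"dz":0,"wx":0,"wy":0,"wz":0,"grip":1},{"dx":0,"dy":0,"dz":0,"wx":0,"wy":0,"wz":0,"grip":1},{"dx":0,"dy":0,"dz":0,"wx":0,"wy":0,"wz":0,"grip":1}]' 30
python3 -m jog '[{"dx":0,"dy":0,"dz":0.04,"wx":0,"wy":0,"wz":0,"grip":1},{"dx":0,"dy":0,"dz":0.04,"wx":0,"wy":0,"wz":0,"grip":1},{"dx":0,"dy":0,"dz":0.04,"wx":0,"wy":0,"wz":0,"grip":1},{"dx":0,"dy":0,"dz":0.04,"wx":0,"wy":0,"wz":0,"grip":1},{"dx":0,"dy":0,"dz":0.04,"wx":0,"wy":0,"wz":0,"grip":1}]'
```

```text
time_s: 2.95
ee_pos: [444.2, -70.9, 9.1]
ee_rot: [180.0, -0.1, 4.6]
force: [-1.0, -0.3, 5.7]
gripper_width: 31.7
time_s: 3.45
ee_pos: [442.8, -70.6, 209.9]
ee_rot: [180.0, -0.0, 4.6]
force: [0.6, 0.6, -0.6]
gripper_width: 31.6
```

```bash
python3 -m jog '[{"dx":0.005,"dy":0.0451,"dz":0,"wx":0,"wy":0,"wz":0.07,"grip":1},{"dx":0.005,"dy":0.0451,"dz":0,"wx":0,"wy":0,"wz":0.07,"grip":1},{"dx":0.005,"dy":0.0451,"dz":0,"wx":0,"wy":0,"wz":0,"grip":1},{"dx":0.005,"dy":0.0451,"dz":0,"wx":0,"wy":0,"wz":0,"grip":1},{"dx":0.005,"dy":0.0451,"dz":0,"wx":0,"wy":0,"wz":0,"grip":1},{"dx":0.005,"dy":0.0451,"dz":0,"wx":0,"wy":0,"wz":0,"grip":1},{"dx":0.005,"dy":0.0451,"dz":0,"wx":0,"wy":0,"wz":0,"grip":1},{"dx":0.005,"dy":0.0451,"dz":0,"wx":0,"wy":0,"wz":0,"grip":1},{"dx":0.005,"dy":0.0451,"dz":0,"wx":0,"wy":0,"wz":0,"grip":1},{"dx":0,"dy":0,"dz":0,"wx":0,"wy":0,"wz":0,"grip":1}]'
python3 - <<'E'
from h import *
s=np.hstack([cv2.resize(env.grab_frame('scene')[100:250,280:430],None,fx=2.6,fy=2.6),cv2.resize(env.grab_frame('side')[210:360,150:300],None,fx=2.6,fy=2.6)])
cv2.imwrite('pics/bin1.png',s[:,:,::-1])
E
```

```text
time_s: 4.45
ee_pos: [488.3, 340.2, 207.4]
ee_rot: [-179.9, -0.1, 12.9]
force: [0.5, -0.7, -1.0]
gripper_width: 32.1
```

View pics/bin1.png

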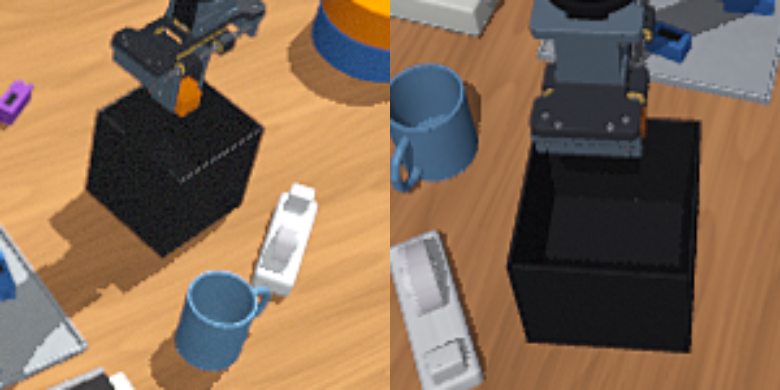

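```bash
python3 -m jog '[{"dx":-0.003,"dy":0.012,"dz":0,"wx":0,"wy":0,"wz":0,"grip":1},{"dx":0,"dy":0,"dz":-0.04,"wx":0,"wy":0,"wz":0,"grip":1},{"dx":0,"dy":0,"dz":-0.04,"wx":0,"wy":0,"wz":0,"grip":1},{"dx":0,"dy":0,"dz":0,"wx":0,"wy":0,"wz":0,"grip":-0.1},{"dx":0,"dy":0,"dz":0,"wx":0,"wy":0,"wz":0,"grip":-0.1},{"dx":0,"dy":0,"dz":0,"wx":0,"wy":0,"wz":0,"grip":-0.1},{"dx":0,"dy":0,"dz":0.04,"wx":0,"wy":0,"wz":0,"grip":-0.1},{"dx":0,"dy":0,"dz":0.04,"wx":0,"wy":0,"wz":0,"grip":-0.1},{"dx":0.005,"dy":-0.045,"dz":0,"wx":0,"wy":0,"wz":0,"grip":-0.4},{"dx":0.012,"dy":-0.045,"dz":0,"wx":0,"wy":0,"wz":0,"grip":-0.4}]'; python3 loc.py
```

```text
time_s: 5.55
ee_pos: [503.5, 257.7, 212.4]
ee_rot: [-179.9, -0.5, 12.8]
force: [0.9, -0.2, -0.9]
gripper_width: 62.5
t 5.5 tcp [503.5 257.7 212.4] yaw 12.8 w 62.5
blue [520.8 -58.5  21.5] e 0.0 yaw -2.1 -3.5 area 154.5 184.0 | go [ 0.0173 -0.3162] wz -0.272
blue [435.6  10.1  21.3] e 0.4 yaw 8.2 9.9 area 154.0 203.5 | go [-0.0679 -0.2477] wz -0.065
```

```bash
python3 -m jog '[{"dx":0.0132,"dy":-0.0401,"dz":0,"wx":0,"wy":0,"wz":0.05,"grip":-0.4},{"dx":0.0132,"dy":-0.0401,"dz":0,"wx":0,"wy":0,"wz":0,"grip":-0.4},{"dx":0.0132,"dy":-0.0401,"dz":0,"wx":0,"wy":0,"wz":0,"grip":-0.4},{"dx":0.0132,"dy":-0.0401,"dz":0,"wx":0,"wy":0,"wz":0,"grip":-0.4},{"dx":0.0132,"dy":-0.0401,"dz":0,"wx":0,"wy":0,"wz":0,"grip":-0.4},{"dx":0.0132,"dy":-0.0401,"dz":0,"wx":0,"wy":0,"wz":0,"grip":-0.4},{"dx":0.0132,"dy":-0.0401,"dz":-0.045,"wx":0,"wy":0,"wz":0,"grip":-0.4},{"dx":0.0132,"dy":-0.0401,"dz":-0.045,"wx":0,"wy":0,"wz":0,"grip":-0.4},{"dx":0,"dy":0,"dz":0,"wx":0,"wy":0,"wz":0,"grip":-0.4},{"dx":0,"dy":0,"dz":0,"wx":0,"wy":0,"wz":0,"grip":-0.4}]'; python3 loc.py
```

```text
time_s: 6.65
ee_pos: [603.5, -48.4, 135.9]
ee_rot: [-180.0, -0.1, 15.4]
force: [0.9, -0.2, 0.1]
gripper_width: 63.7
t 6.7 tcp [603.5 -48.4 135.9] yaw 15.4 w 63.7
blue [608.9  18.7  20.9] e 0.2 yaw 11.0 16.1 area 183.0 196.5 | go [0.0054 0.0671] wz -0.032
blue [517.9  97.3  17. ] e 2.2 yaw -11.9 -10.4 area 104.0 217.5 | go [-0.0856  0.1457] wz -0.462
orange [609.4 -63.8  18.8] e 0.9 yaw 12.4 16.1 area 155.5 158.5 | go [ 0.0058 -0.0154] wz -0.019
```

```bash
python3 -m jog '[{"dx":0.006,"dy":-0.0150,"dz":-0.02,"wx":0,"wy":0,"wz":0,"grip":-0.4},{"dx":0,"dy":0,"dz":-0.04,"wx":0,"wy":0,"wz":0,"grip":-0.4},{"dx":0,"dy":0,"dz":-0.035,"wx":0,"wy":0,"wz":0,"grip":-0.4},{"dx":0,"dy":0,"dz":-0.025,"wx":0,"wy":0,"wz":0,"grip":-0.4},{"dx":0,"dy":0,"dz":-0.007,"wx":0,"wy":0,"wz":0,"grip":-0.4},{"dx":0,"dy":0,"dz":0,"wx":0,"wy":0,"wz":0,"grip":1},{"dx":0,"dy":0,"dz":0,"wx":0,"wy":0,"wz":0,"grip":1},{"dx":0,"dy":0,"dz":0,"wx":0,"wy":0,"wz":0,"grip":1},{"dx":0,"dy":0,"dz":0,"wx":0,"wy":0,"wz":0,"grip":1},{"dx":0,"dy":0,"dz":0,"wx":0,"wy":0,"wz":0,"grip":1}]' 30
python3 -m jog '[{"dx":0,"dy":0,"dz":0.04,"wx":0,"wy":0,"wz":0,"grip":1},{"dx":0,"dy":0,"dz":0.04,"wx":0,"wy":0,"wz":0,"grip":1},{"dx":0,"dy":0,"dz":0.04,"wx":0,"wy":0,"wz":0,"grip":1},{"dx":0,"dy":0,"dz":0.04,"wx":0,"wy":0,"wz":0,"grip":1},{"dx":0,"dy":0,"dz":0.04,"wx":0,"wy":0,"wz":0,"grip":1},{"dx":0,"dy":0,"dz":0,"wx":0,"wy":0,"wz":0,"grip":1}]'
```

```text
time_s: 7.75
ee_pos: [609.7, -63.4, 9.4]
ee_rot: [180.0, -0.1, 15.5]
force: [-0.6, 0.7, 5.5]
gripper_width: 32.1
time_s: 8.35
ee_pos: [612.2, -63.9, 214.9]
ee_rot: [179.7, -0.7, 15.4]
force: [0.2, 0.3, 0.2]
gripper_width: 31.9
```

```bash
python3 -m jog '[{"dx":-0.0135,"dy":0.0445,"dz":0,"wx":0,"wy":0,"wz":-0.05,"grip":1},{"dx":-0.0135,"dy":0.0445,"dz":0,"wx":0,"wy":0,"wz":0,"grip":1},{"dx":-0.0135,"dy":0.0445,"dz":0,"wx":0,"wy":0,"wz":0,"grip":1},{"dx":-0.0135,"dy":0.0445,"dz":0,"wx":0,"wy":0,"wz":0,"grip":1},{"dx":-0.0135,"dy":0.0445,"dz":0,"wx":0,"wy":0,"wz":0,"grip":1},{"dx":-0.0135,"dy":0.0445,"dz":0,"wx":0,"wy":0,"wz":0,"grip":1},{"dx":-0.0135,"dy":0.0445,"dz":0,"wx":0,"wy":0,"wz":0,"grip":1},{"dx":-0.0135,"dy":0.0445,"dz":0,"wx":0,"wy":0,"wz":0,"grip":1},{"dx":-0.0135,"dy":0.0445,"dz":0,"wx":0,"wy":0,"wz":0,"grip":1},{"dx":-0.0135,"dy":0.0445,"dz":0,"wx":0,"wy":0,"wz":0,"grip":1}]'; python3 -m jog '[{"dx":0,"dy":0,"dz":0,"wx":0,"wy":0,"wz":0,"grip":1},{"dx":0,"dy":0,"dz":0,"wx":0,"wy":0,"wz":0,"grip":1}]'
```

```text
time_s: 9.35
ee_pos: [472.7, 382.9, 207.2]
ee_rot: [180.0, 0.1, 12.6]
force: [0.6, -0.5, 0.3]
gripper_width: 31.8
time_s: 9.55
ee_pos: [473.1, 381.9, 206.9]
ee_rot: [179.9, 0.1, 12.7]
force: [0.6, -0.6, 0.1]
gripper_width: 31.7
```

Release, then return towards the tray and look into the bin.

```bash
python3 -m jog '[{"dx":0.003,"dy":0,"dz":-0.04,"wx":0,"wy":0,"wz":0,"grip":1},{"dx":0,"dy":0,"dz":-0.04,"wx":0,"wy":0,"wz":0,"grip":1},{"dx":0,"dy":0,"dz":0,"wx":0,"wy":0,"wz":0,"grip":-0.1},{"dx":0,"dy":0,"dz":0,"wx":0,"wy":0,"wz":0,"grip":-0.1},{"dx":0,"dy":0,"dz":0,"wx":0,"wy":0,"wz":0,"grip":-0.1},{"dx":0,"dy":0,"dz":0.04,"wx":0,"wy":0,"wz":0,"grip":-0.1},{"dx":0,"dy":0,"dz":0.04,"wx":0,"wy":0,"wz":0,"grip":-0.1},{"dx":-0.005,"dy":-0.045,"dz":0,"wx":0,"wy":0,"wz":0,"grip":-0.4},{"dx":-0.005,"dy":-0.045,"dz":0,"wx":0,"wy":0,"wz":0,"grip":-0.4},{"dx":-0.005,"dy":-0.045,"dz":0,"wx":0,"wy":0,"wz":0,"grip":-0.4}]'
python3 -m jog '[{"dx":-0.005,"dy":-0.045,"dz":0,"wx":0,"wy":0,"wz":0,"grip":-0.4},{"dx":-0.005,"dy":-0.045,"dz":0,"wx":0,"wy":0,"wz":0,"grip":-0.4},{"dx":-0.005,"dy":-0.045,"dz":0,"wx":0,"wy":0,"wz":0,"grip":-0.4},{"dx":-0.005,"dy":-0.045,"dz":0,"wx":0,"wy":0,"wz":0,"grip":-0.4},{"dx":-0.005,"dy":-0.045,"dz":0,"wx":0,"wy":0,"wz":-0.05,"grip":-0.4},{"dx":0,"dy":0,"dz":-0.03,"wx":0,"wy":0,"wz":0,"grip":-0.4},{"dx":0,"dy":0,"dz":-0.03,"wx":0,"wy":0,"wz":0,"grip":-0.4},{"dx":0,"dy":0,"dz":0,"wx":0,"wy":0,"wz":0,"grip":-0.4}]';python3 loc.py
python3 - <<'E'
from h import *
for n in('scene','side'):
  print([(b[0].round().tolist(),b[1]) for b in blobs(env.grab_frame(n),'orange',8)])
E
```

```text
time_s: 10.55
ee_pos: [462.7, 245.6, 210.9]
ee_rot: [-179.9, -0.3, 12.6]
force: [0.5, 0.5, 0.2]
gripper_width: 63.8
time_s: 11.35
ee_pos: [435.3, 20.8, 147.3]
ee_rot: [-180.0, 0.2, 9.6]
force: [-0.5, 0.7, -0.0]
gripper_width: 64.0
t 11.3 tcp [435.3  20.8 147.3] yaw 9.6 w 64.0
blue [609.1  18.8  20.9] e 0.0 yaw 11.0 16.1 area 183.0 196.5 | go [ 0.1738 -0.0021] wz 0.068
blue [521.1 -58.5  21.3] e 0.3 yaw -2.1 -3.5 area 152.5 181.0 | go [ 0.0858 -0.0794] wz -0.217
blue [515.6  98.7  20.8] e 0.3 yaw -11.9 -10.4 area 138.5 217.5 | go [0.0804 0.0779] wz -0.363
blue [435.8  10.1  21.3] e 0.3 yaw 8.2 9.9 area 155.5 205.0 | go [ 0.0005 -0.0108] wz -0.01
[([345.0, 164.0], 18.0), ([429.0, 97.0], 1666.5), ([257.0, 10.0], 587.0)]
[([244.0, 302.0], 463.0)]
```

```bash
python3 -m jog '[{"dx":0.0005,"dy":-0.0108,"dz":-0.025,"wx":0,"wy":0,"wz":0,"grip":-0.4},{"dx":0,"dy":0,"dz":-0.04,"wx":0,"wy":0,"wz":0,"grip":-0.4},{"dx":0,"dy":0,"dz":-0.04,"wx":0,"wy":0,"wz":0,"grip":-0.4},{"dx":0,"dy":0,"dz":-0.025,"wx":0,"wy":0,"wz":0,"grip":-0.4},{"dx":0,"dy":0,"dz":-0.008,"wx":0,"wy":0,"wz":0,"grip":-0.4},{"dx":0,"dy":0,"dz":0,"wx":0,"wy":0,"wz":0,"grip":1},{"dx":0,"dy":0,"dz":0,"wx":0,"wy":0,"wz":0,"grip":1},{"dx":0,"dy":0,"dz":0,"wx":0,"wy":0,"wz":0,"grip":1},{"dx":0,"dy":0,"dz":0,"wx":0,"wy":0,"wz":0,"grip":1},{"dx":0,"dy":0,"dz":0,"wx":0,"wy":0,"wz":0,"grip":1}]' 30
python3 -m jog '[{"dx":0,"dy":0,"dz":0.04,"wx":0,"wy":0,"wz":0,"grip":1},{"dx":0,"dy":0,"dz":0.04,"wx":0,"wy":0,"wz":0,"grip":1},{"dx":0,"dy":0,"dz":0.04,"wx":0,"wy":0,"wz":0,"grip":1},{"dx":0,"dy":0,"dz":0.04,"wx":0,"wy":0,"wz":0,"grip":1},{"dx":0,"dy":0,"dz":0.03,"wx":0,"wy":0,"wz":0,"grip":1},{"dx":0,"dy":0,"dz":0,"wx":0,"wy":0,"wz":0,"grip":1}]'
```

```text
time_s: 12.55
ee_pos: [438.0, 10.8, 10.9]
ee_rot: [180.0, -0.1, 9.7]
force: [-1.1, 0.2, 3.5]
gripper_width: 27.7
time_s: 13.15
ee_pos: [440.1, 10.8, 204.5]
ee_rot: [179.9, -0.6, 9.7]
force: [-0.0, 0.2, -0.9]
gripper_width: 28.2
```

```bash
python3 -m jog '[{"dx":0.0152,"dy":-0.0369,"dz":0,"wx":0,"wy":0,"wz":-0.1,"grip":1},{"dx":0.0152,"dy":-0.0369,"dz":0,"wx":0,"wy":0,"wz":-0.1,"grip":1},{"dx":0.0152,"dy":-0.0369,"dz":0,"wx":0,"wy":0,"wz":-0.1,"grip":1},{"dx":0.0152,"dy":-0.0369,"dz":0,"wx":0,"wy":0,"wz":-0.1,"grip":1},{"dx":0.0152,"dy":-0.0369,"dz":0,"wx":0,"wy":0,"wz":-0.1,"grip":1},{"dx":0.0152,"dy":-0.0369,"dz":0,"wx":0,"wy":0,"wz":-0.1,"grip":1},{"dx":0.0152,"dy":-0.0369,"dz":0,"wx":0,"wy":0,"wz":-0.1,"grip":1},{"dx":0.0152,"dy":-0.0369,"dz":0,"wx":0,"wy":0,"wz":-0.1,"grip":1},{"dx":0,"dy":0,"dz":0,"wx":0,"wy":0,"wz":0,"grip":1},{"dx":0,"dy":0,"dz":0,"wx":0,"wy":0,"wz":0,"grip":1}]'
python3 - <<'E'
from h import *
s=np.hstack([cv2.resize(env.grab_frame('side')[30:180,220:370],None,fx=2.66,fy=2.66,interpolation=cv2.INTER_CUBIC),cv2.resize(env.grab_frame('wrist'),(400,399))])
cv2.imwrite('pics/tub2.png',s[:,:,::-1])
E
```

```text
time_s: 14.15
ee_pos: [558.2, -284.6, 198.2]
ee_rot: [180.0, 0.2, -36.2]
force: [-0.2, 0.4, 0.0]
gripper_width: 28.1
```

View pics/tub2.png

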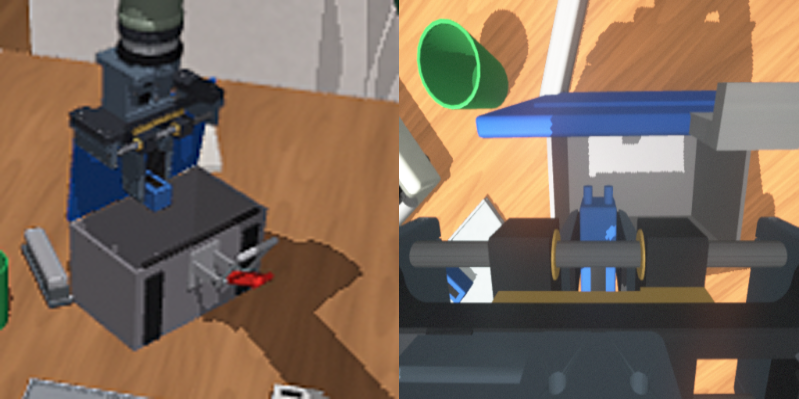

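```bash
python3 -m jog '[{"dx":0,"dy":0,"dz":0.045,"wx":0,"wy":0,"wz":0,"grip":1},{"dx":0,"dy":0,"dz":0.0,"wx":0,"wy":0,"wz":0.1496,"grip":1},{"dx":0,"dy":0,"dz":0,"wx":0,"wy":0,"wz":0.1496,"grip":1},{"dx":0,"dy":0,"dz":0,"wx":0,"wy":0,"wz":0.1496,"grip":1},{"dx":0,"dy":0,"dz":0,"wx":0,"wy":0,"wz":0.1496,"grip":1},{"dx":0,"dy":0,"dz":0,"wx":0,"wy":0,"wz":0.1496,"grip":1},{"dx":0,"dy":0,"dz":0,"wx":0,"wy":0,"wz":0.1496,"grip":1},{"dx":0,"dy":0,"dz":0,"wx":0,"wy":0,"wz":0.1496,"grip":1}]'
python3 -m jog '[{"dx":0,"dy":0,"dz":0.0,"wx":0,"wy":0,"wz":0.1496,"grip":1},{"dx":0,"dy":0,"dz":0,"wx":0,"wy":0,"wz":0.1496,"grip":1},{"dx":0,"dy":0,"dz":0,"wx":0,"wy":0,"wz":0.1496,"grip":1},{"dx":0,"dy":0,"dz":0,"wx":0,"wy":0,"wz":0.1496,"grip":1},{"dx":0,"dy":0,"dz":0,"wx":0,"wy":0,"wz":0.1496,"grip":1},{"dx":0,"dy":0,"dz":0,"wx":0,"wy":0,"wz":0.1496,"grip":1},{"dx":0,"dy":0,"dz":0,"wx":0,"wy":0,"wz":0.1496,"grip":1}]'
python3 -m jog '[{"dx":0,"dy":0,"dz":0.0,"wx":0,"wy":0,"wz":0.1496,"grip":1},{"dx":0,"dy":0,"dz":0,"wx":0,"wy":0,"wz":0.1496,"grip":1},{"dx":0,"dy":0,"dz":0,"wx":0,"wy":0,"wz":0.1496,"grip":1},{"dx":0,"dy":0,"dz":0,"wx":0,"wy":0,"wz":0.1496,"grip":1},{"dx":0,"dy":0,"dz":0,"wx":0,"wy":0,"wz":0.1496,"grip":1},{"dx":0,"dy":0,"dz":0,"wx":0,"wy":0,"wz":0.1496,"grip":1},{"dx":0,"dy":0,"dz":0,"wx":0,"wy":0,"wz":0.1496,"grip":1},{"dx":0,"dy":0,"dz":0,"wx":0,"wy":0,"wz":0,"grip":1},{"dx":0,"dy":0,"dz":0,"wx":0,"wy":0,"wz":0,"grip":1}]'
python3 - <<'E'
from h import *
c=env.get_calibration('wrist');print((-np.array(c['R']).T@c['t']).round(1),np.array(c['R']).round(3).tolist())
cv2.imwrite('pics/w3.png',env.grab_frame('wrist')[:,:,::-1])
E
```

```text
time_s: 15.05
ee_pos: [558.5, -282.7, 245.2]
ee_rot: [-180.0, 0.0, 24.4]
force: [-0.1, -0.4, -1.7]
gripper_width: 27.6
time_s: 15.75
ee_pos: [558.6, -282.8, 245.2]
ee_rot: [-180.0, -0.0, 84.4]
force: [0.2, 0.1, 0.3]
gripper_width: 28.0
time_s: 16.65
ee_pos: [558.8, -283.4, 245.2]
ee_rot: [180.0, -0.0, 143.8]
force: [-0.5, -0.4, -0.4]
gripper_width: 27.5
[ 506.  -244.8  416.1] [[0.591, 0.807, 0.0], [0.784, -0.574, 0.235], [0.19, -0.138, -0.972]]
```

View pics/w3.png

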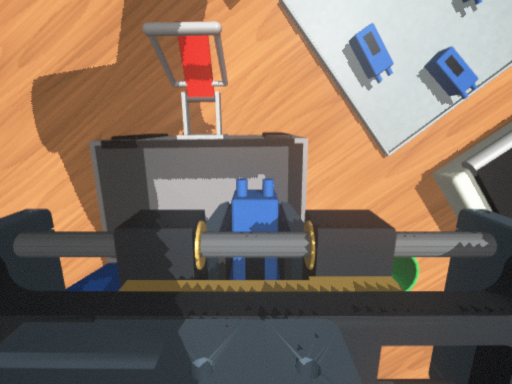

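```bash
python3 - <<'E'
from h import *
c=env.get_calibration('wrist')
a=onz(c,(93,143),130);b=onz(c,(307,141),130);print(a.round(1),b.round(1),np.linalg.norm(b-a),np.degrees(np.arctan2(*(b-a)[[1,0]]))-90)
y=(b-a)/np.linalg.norm(b-a);x=np.array([y[1],-y[0],0]);ce=(a+b)/2+70*x;print('centre',ce.round(1))
for q,z in [((146,28),170),((220,28),170),((183,28),170),((198,66),133),((182,137),125),((222,136),125)]:
    X=onz(c,q,z);d=X-ce;print(q,X.round(1),'loc',(d@x).round(1),(d@y).round(1))
E
```

```text
[ 419.6 -392.4  130. ] [ 550.9 -209.7  130. ] 225.00374739199773 -35.699892157527806
centre [ 542.1 -341.9  130. ]
(146, 28) [ 389.7 -270.8  170. ] loc -165.3 -31.2
(220, 28) [ 425.8 -221.6  170. ] loc -164.6 29.9
(183, 28) [ 407.8 -246.2  170. ] loc -164.9 -0.6
(198, 66) [ 427.5 -255.9  133. ] loc -143.2 3.0
(182, 137) [ 469.7 -314.   125. ] loc -75.1 -19.5
(222, 136) [ 494. -279.  125.] loc -75.7 23.0
```

```bash
python3 -m jog '[{"dx":0.004,"dy":-0.003,"dz":-0.04,"wx":0,"wy":0,"wz":0,"grip":1},{"dx":0,"dy":0,"dz":-0.04,"wx":0,"wy":0,"wz":0,"grip":1},{"dx":0,"dy":0,"dz":-0.04,"wx":0,"wy":0,"wz":0,"grip":1},{"dx":0,"dy":0,"dz":-0.03,"wx":0,"wy":0,"wz":0,"grip":1},{"dx":0,"dy":0,"dz":-0.023,"wx":0,"wy":0,"wz":0,"grip":1},{"dx":0,"dy":0,"dz":0,"wx":0,"wy":0,"wz":0,"grip":1},{"dx":0,"dy":0,"dz":0,"wx":0,"wy":0,"wz":0,"grip":-0.1},{"dx":0,"dy":0,"dz":0,"wx":0,"wy":0,"wz":0,"grip":-0.1},{"dx":0,"dy":0,"dz":0,"wx":0,"wy":0,"wz":0,"grip":-0.1}]'
python3 -m jog '[{"dx":0,"dy":0,"dz":0.04,"wx":0,"wy":0,"wz":0,"grip":-0.1},{"dx":0,"dy":0,"dz":0.04,"wx":0,"wy":0,"wz":0,"grip":-0.1},{"dx":0,"dy":0,"dz":0.04,"wx":0,"wy":0,"wz":0,"grip":-0.1},{"dx":0,"dy":0,"dz":0.02,"wx":0,"wy":0,"wz":0,"grip":-0.1},{"dx":-0.005,"dy":0.037,"dz":0,"wx":0,"wy":0,"wz":0.1,"grip":-0.4},{"dx":-0.005,"dy":0.037,"dz":0,"wx":0,"wy":0,"wz":0.1,"grip":-0.4},{"dx":-0.005,"dy":0.037,"dz":0,"wx":0,"wy":0,"wz":0.1,"grip":-0.4},{"dx":-0.005,"dy":0.037,"dz":0,"wx":0,"wy":0,"wz":0.1,"grip":-0.4},{"dx":-0.01,"dy":0.037,"dz":0,"wx":0,"wy":0,"wz":0.1,"grip":-0.4},{"dx":-0.01,"dy":0.037,"dz":0,"wx":0,"wy":0,"wz":0.1,"grip":-0.4}]'; python3 loc.py
```

```text
time_s: 17.6
ee_pos: [564.0, -287.9, 74.0]
ee_rot: [180.0, 0.2, 143.9]
force: [0.3, 0.0, -0.5]
gripper_width: 48.6
time_s: 18.6
ee_pos: [522.9, -64.0, 213.4]
ee_rot: [-180.0, 0.2, 178.5]
force: [0.6, 0.5, 0.2]
gripper_width: 64.0
t 18.6 tcp [522.9 -64.  213.4] yaw 178.5 w 64.0
blue [608.9  18.7  21. ] e 0.1 yaw 10.3 16.1 area 182.5 196.5 | go [0.0861 0.0828] wz -2.884
blue [521.1 -58.8  20.8] e 0.1 yaw -2.1 -3.5 area 148.0 183.0 | go [-0.0017  0.0053] wz -3.164
blue [515.7  98.8  20.8] e 0.3 yaw -11.9 -10.4 area 138.0 217.5 | go [-0.0072  0.1628] wz -3.309
```

```bash
python3 -m jog '[{"dx":-0.0015,"dy":0.005,"dz":-0.04,"wx":0,"wy":0,"wz":-0.022,"grip":-0.4},{"dx":0,"dy":0,"dz":-0.045,"wx":0,"wy":0,"wz":0,"grip":-0.4},{"dx":0,"dy":0,"dz":-0.045,"wx":0,"wy":0,"wz":0,"grip":-0.4},{"dx":0,"dy":0,"dz":-0.04,"wx":0,"wy":0,"wz":0,"grip":-0.4},{"dx":0,"dy":0,"dz":-0.025,"wx":0,"wy":0,"wz":0,"grip":-0.4},{"dx":0,"dy":0,"dz":-0.009,"wx":0,"wy":0,"wz":0,"grip":-0.4},{"dx":0,"dy":0,"dz":0,"wx":0,"wy":0,"wz":0,"grip":1},{"dx":0,"dy":0,"dz":0,"wx":0,"wy":0,"wz":0,"grip":1},{"dx":0,"dy":0,"dz":0,"wx":0,"wy":0,"wz":0,"grip":1},{"dx":0,"dy":0,"dz":0,"wx":0,"wy":0,"wz":0,"grip":1}]' 30
python3 -m jog '[{"dx":0,"dy":0,"dz":0,"wx":0,"wy":0,"wz":0,"grip":1},{"dx":0,"dy":0,"dz":0.04,"wx":0,"wy":0,"wz":0,"grip":1},{"dx":0,"dy":0,"dz":0.04,"wx":0,"wy":0,"wz":0,"grip":1},{"dx":0,"dy":0,"dz":0.04,"wx":0,"wy":0,"wz":0,"grip":1},{"dx":0,"dy":0,"dz":0.04,"wx":0,"wy":0,"wz":0,"grip":1},{"dx":0,"dy":0,"dz":0.04,"wx":0,"wy":0,"wz":0,"grip":1},{"dx":0,"dy":0,"dz":0,"wx":0,"wy":0,"wz":0,"grip":1}]'
```

```text
time_s: 19.7
ee_pos: [522.5, -60.6, 9.5]
ee_rot: [-180.0, 0.2, 177.0]
force: [0.8, -0.4, 0.7]
gripper_width: 34.7
time_s: 20.4
ee_pos: [524.8, -60.8, 214.3]
ee_rot: [-179.9, 0.7, 177.0]
force: [1.1, -0.7, -1.0]
gripper_width: 28.1
```

```bash
python3 -m jog '[{"dx":0.0022,"dy":-0.0366,"dz":0,"wx":0,"wy":0,"wz":-0.0825,"grip":1},{"dx":0.0022,"dy":-0.0366,"dz":0,"wx":0,"wy":0,"wz":-0.0825,"grip":1},{"dx":0.0022,"dy":-0.0366,"dz":0,"wx":0,"wy":0,"wz":-0.0825,"grip":1},{"dx":0.0022,"dy":-0.0366,"dz":0,"wx":0,"wy":0,"wz":-0.0825,"grip":1},{"dx":0.0022,"dy":-0.0366,"dz":0,"wx":0,"wy":0,"wz":-0.0825,"grip":1},{"dx":0.0022,"dy":-0.0366,"dz":0,"wx":0,"wy":0,"wz":-0.0825,"grip":1},{"dx":0.0022,"dy":-0.0366,"dz":0,"wx":0,"wy":0,"wz":-0.0825,"grip":1},{"dx":0,"dy":0,"dz":0,"wx":0,"wy":0,"wz":0,"grip":1},{"dx":0,"dy":0,"dz":0,"wx":0,"wy":0,"wz":0,"grip":1}]'
```

```text
time_s: 21.3
ee_pos: [536.3, -316.7, 207.0]
ee_rot: [180.0, -0.1, 143.9]
force: [-0.3, 1.3, -0.8]
gripper_width: 27.8
```

```bash
python3 -m jog '[{"dx":0.003,"dy":-0.001,"dz":-0.04,"wx":0,"wy":0,"wz":0,"grip":1},{"dx":0,"dy":0,"dz":-0.04,"wx":0,"wy":0,"wz":0,"grip":1},{"dx":0,"dy":0,"dz":-0.03,"wx":0,"wy":0,"wz":0,"grip":1},{"dx":0,"dy":0,"dz":-0.017,"wx":0,"wy":0,"wz":0,"grip":1},{"dx":0,"dy":0,"dz":0,"wx":0,"wy":0,"wz":0,"grip":-0.1},{"dx":0,"dy":0,"dz":0,"wx":0,"wy":0,"wz":0,"grip":-0.1},{"dx":0,"dy":0,"dz":0,"wx":0,"wy":0,"wz":0,"grip":-0.1},{"dx":0,"dy":0,"dz":0.04,"wx":0,"wy":0,"wz":0,"grip":-0.1},{"dx":0,"dy":0,"dz":0.045,"wx":0,"wy":0,"wz":0,"grip":-0.1},{"dx":0,"dy":0,"dz":0.045,"wx":0,"wy":0,"wz":0,"grip":-0.1}]'
python3 -m jog '[{"dx":0.0078,"dy":0.0374,"dz":0,"wx":0,"wy":0,"wz":0.096,"grip":-0.4},{"dx":0.0078,"dy":0.0374,"dz":0,"wx":0,"wy":0,"wz":0.096,"grip":-0.4},{"dx":0.0078,"dy":0.0374,"dz":0,"wx":0,"wy":0,"wz":0.096,"grip":-0.4},{"dx":0.0078,"dy":0.0374,"dz":0,"wx":0,"wy":0,"wz":0.096,"grip":-0.4},{"dx":0.0078,"dy":0.0374,"dz":0,"wx":0,"wy":0,"wz":0.096,"grip":-0.4},{"dx":0.0078,"dy":0.0374,"dz":0,"wx":0,"wy":0,"wz":0.096,"grip":-0.4},{"dx":0.0078,"dy":0.0374,"dz":0,"wx":0,"wy":0,"wz":0.096,"grip":-0.4},{"dx":0.0078,"dy":0.0374,"dz":0,"wx":0,"wy":0,"wz":0.096,"grip":-0.4},{"dx":0.0078,"dy":0.0374,"dz":0,"wx":0,"wy":0,"wz":0.096,"grip":-0.4},{"dx":0,"dy":0,"dz":0,"wx":0,"wy":0,"wz":0,"grip":-0.4}]';python3 loc.py
```

```text
time_s: 22.3
ee_pos: [540.0, -317.5, 214.1]
ee_rot: [180.0, 0.1, 143.9]
force: [0.1, 0.0, -0.7]
gripper_width: 50.2
time_s: 23.3
ee_pos: [611.1, 23.5, 212.7]
ee_rot: [179.9, 0.2, -166.2]
force: [0.5, -0.8, -0.6]
gripper_width: 64.3
t 23.3 tcp [611.1  23.5 212.7] yaw -166.2 w 64.3
blue [608.9  18.7  20.9] e 0.2 yaw 11.0 16.1 area 183.0 196.5 | go [-0.0022 -0.0048] wz 3.138
blue [515.7  98.8  20.8] e 0.3 yaw -11.9 -9.6 area 138.0 218.5 | go [-0.0954  0.0753] wz 2.714
```

```bash
python3 -m jog '[{"dx":-0.002,"dy":-0.0045,"dz":-0.04,"wx":0,"wy":0,"wz":0,"grip":-0.4},{"dx":0,"dy":0,"dz":-0.045,"wx":0,"wy":0,"wz":0,"grip":-0.4},{"dx":0,"dy":0,"dz":-0.045,"wx":0,"wy":0,"wz":0,"grip":-0.4},{"dx":0,"dy":0,"dz":-0.04,"wx":0,"wy":0,"wz":0,"grip":-0.4},{"dx":0,"dy":0,"dz":-0.025,"wx":0,"wy":0,"wz":0,"grip":-0.4},{"dx":0,"dy":0,"dz":-0.008,"wx":0,"wy":0,"wz":0,"grip":-0.4},{"dx":0,"dy":0,"dz":0,"wx":0,"wy":0,"wz":0,"grip":1},{"dx":0,"dy":0,"dz":0,"wx":0,"wy":0,"wz":0,"grip":1},{"dx":0,"dy":0,"dz":0,"wx":0,"wy":0,"wz":0,"grip":1},{"dx":0,"dy":0,"dz":0,"wx":0,"wy":0,"wz":0,"grip":1}]' 30
python3 -m jog '[{"dx":0,"dy":0,"dz":0,"wx":0,"wy":0,"wz":0,"grip":1},{"dx":0,"dy":0,"dz":0.04,"wx":0,"wy":0,"wz":0,"grip":1},{"dx":0,"dy":0,"dz":0.04,"wx":0,"wy":0,"wz":0,"grip":1},{"dx":0,"dy":0,"dz":0.04,"wx":0,"wy":0,"wz":0,"grip":1},{"dx":0,"dy":0,"dz":0.04,"wx":0,"wy":0,"wz":0,"grip":1},{"dx":0,"dy":0,"dz":0.04,"wx":0,"wy":0,"wz":0,"grip":1},{"dx":0,"dy":0,"dz":0,"wx":0,"wy":0,"wz":0,"grip":1}]'
```

```text
time_s: 24.4
ee_pos: [609.1, 14.4, 9.7]
ee_rot: [-180.0, 0.2, -166.6]
force: [1.2, -0.1, 0.5]
gripper_width: 34.7
time_s: 25.1
ee_pos: [611.3, 14.5, 215.0]
ee_rot: [-179.8, 0.7, -166.6]
force: [0.3, 0.5, -0.2]
gripper_width: 28.0
```

```bash
python3 -m jog '[{"dx":-0.0105,"dy":-0.0404,"dz":0,"wx":0,"wy":0,"wz":-0.0958,"grip":1},{"dx":-0.0105,"dy":-0.0404,"dz":0,"wx":0,"wy":0,"wz":-0.0958,"grip":1},{"dx":-0.0105,"dy":-0.0404,"dz":0,"wx":0,"wy":0,"wz":-0.0958,"grip":1},{"dx":-0.0105,"dy":-0.0404,"dz":0,"wx":0,"wy":0,"wz":-0.0958,"grip":1},{"dx":-0.0105,"dy":-0.0404,"dz":0,"wx":0,"wy":0,"wz":-0.0958,"grip":1},{"dx":-0.0105,"dy":-0.0404,"dz":0,"wx":0,"wy":0,"wz":-0.0958,"grip":1},{"dx":-0.0105,"dy":-0.0404,"dz":0,"wx":0,"wy":0,"wz":-0.0958,"grip":1},{"dx":-0.0105,"dy":-0.0404,"dz":0,"wx":0,"wy":0,"wz":-0.0958,"grip":1},{"dx":-0.0105,"dy":-0.0404,"dz":0,"wx":0,"wy":0,"wz":-0.0958,"grip":1}]';python3 -m jog '[{"dx":0,"dy":0,"dz":0,"wx":0,"wy":0,"wz":0,"grip":1},{"dx":0,"dy":0,"dz":0,"wx":0,"wy":0,"wz":0,"grip":1}]'
```

```text
time_s: 26.0
ee_pos: [512.6, -350.3, 207.3]
ee_rot: [180.0, -0.1, 143.8]
force: [0.9, -1.3, -1.0]
gripper_width: 27.9
time_s: 26.2
ee_pos: [512.9, -349.4, 207.0]
ee_rot: [180.0, -0.1, 144.0]
force: [-0.8, 0.3, -0.9]
gripper_width: 27.5
```

```bash
python3 -m jog '[{"dx":0.003,"dy":-0.002,"dz":-0.04,"wx":0,"wy":0,"wz":0,"grip":1},{"dx":0,"dy":0,"dz":-0.04,"wx":0,"wy":0,"wz":0,"grip":1},{"dx":0,"dy":0,"dz":-0.03,"wx":0,"wy":0,"wz":0,"grip":1},{"dx":0,"dy":0,"dz":-0.017,"wx":0,"wy":0,"wz":0,"grip":1},{"dx":0,"dy":0,"dz":0,"wx":0,"wy":0,"wz":0,"grip":-0.1},{"dx":0,"dy":0,"dz":0,"wx":0,"wy":0,"wz":0,"grip":-0.1},{"dx":0,"dy":0,"dz":0,"wx":0,"wy":0,"wz":0,"grip":-0.1},{"dx":0,"dy":0,"dz":0.04,"wx":0,"wy":0,"wz":0,"grip":-0.1},{"dx":0,"dy":0,"dz":0.045,"wx":0,"wy":0,"wz":0,"grip":-0.1},{"dx":0,"dy":0,"dz":0.045,"wx":0,"wy":0,"wz":0,"grip":-0.1}]'
python3 -m jog '[{"dx":0,"dy":0.0449,"dz":0,"wx":0,"wy":0,"wz":0.044,"grip":-0.4},{"dx":0,"dy":0.0449,"dz":0,"wx":0,"wy":0,"wz":0.044,"grip":-0.4},{"dx":0,"dy":0.0449,"dz":0,"wx":0,"wy":0,"wz":0.044,"grip":-0.4},{"dx":0,"dy":0.0449,"dz":0,"wx":0,"wy":0,"wz":0.044,"grip":-0.4},{"dx":0,"dy":0.0449,"dz":0,"wx":0,"wy":0,"wz":0.044,"grip":-0.4},{"dx":0,"dy":0.0449,"dz":0,"wx":0,"wy":0,"wz":0.044,"grip":-0.4},{"dx":0,"dy":0.0449,"dz":0,"wx":0,"wy":0,"wz":0.044,"grip":-0.4},{"dx":0,"dy":0.0449,"dz":0,"wx":0,"wy":0,"wz":0.044,"grip":-0.4},{"dx":0,"dy":0.0449,"dz":0,"wx":0,"wy":0,"wz":0.044,"grip":-0.4},{"dx":0,"dy":0.0449,"dz":0,"wx":0,"wy":0,"wz":0.044,"grip":-0.4}]'
python3 -m jog '[{"dx":0,"dy":0,"dz":0,"wx":0,"wy":0,"wz":0,"grip":-0.4},{"dx":0,"dy":0,"dz":0,"wx":0,"wy":0,"wz":0,"grip":-0.4}]';python3 loc.py
```

```text
time_s: 27.2
ee_pos: [516.8, -350.9, 214.2]
ee_rot: [180.0, 0.1, 144.0]
force: [0.4, -0.5, -0.5]
gripper_width: 50.1
time_s: 28.2
ee_pos: [516.8, 100.0, 213.0]
ee_rot: [179.9, 0.2, 169.4]
force: [0.1, -0.0, 0.2]
gripper_width: 63.9
time_s: 28.4
ee_pos: [516.8, 98.8, 212.3]
ee_rot: [180.0, 0.1, 169.4]
force: [0.1, 0.6, 0.7]
gripper_width: 63.7
t 28.4 tcp [516.8  98.8 212.3] yaw 169.4 w 63.7
blue [515.7  98.7  20.7] e 0.3 yaw -11.9 -9.6 area 139.0 218.5 | go [-0.0011 -0.0001] wz -3.144
```

```bash
python3 -m jog '[{"dx":-0.001,"dy":0,"dz":-0.04,"wx":0,"wy":0,"wz":0,"grip":-0.4},{"dx":0,"dy":0,"dz":-0.045,"wx":0,"wy":0,"wz":0,"grip":-0.4},{"dx":0,"dy":0,"dz":-0.045,"wx":0,"wy":0,"wz":0,"grip":-0.4},{"dx":0,"dy":0,"dz":-0.04,"wx":0,"wy":0,"wz":0,"grip":-0.4},{"dx":0,"dy":0,"dz":-0.025,"wx":0,"wy":0,"wz":0,"grip":-0.4},{"dx":0,"dy":0,"dz":-0.008,"wx":0,"wy":0,"wz":0,"grip":-0.4},{"dx":0,"dy":0,"dz":0,"wx":0,"wy":0,"wz":0,"grip":1},{"dx":0,"dy":0,"dz":0,"wx":0,"wy":0,"wz":0,"grip":1},{"dx":0,"dy":0,"dz":0,"wx":0,"wy":0,"wz":0,"grip":1},{"dx":0,"dy":0,"dz":0,"wx":0,"wy":0,"wz":0,"grip":1}]' 30
python3 -m jog '[{"dx":0,"dy":0,"dz":0,"wx":0,"wy":0,"wz":0,"grip":1},{"dx":0,"dy":0,"dz":0.04,"wx":0,"wy":0,"wz":0,"grip":1},{"dx":0,"dy":0,"dz":0.04,"wx":0,"wy":0,"wz":0,"grip":1},{"dx":0,"dy":0,"dz":0.04,"wx":0,"wy":0,"wz":0,"grip":1},{"dx":0,"dy":0,"dz":0.04,"wx":0,"wy":0,"wz":0,"grip":1},{"dx":0,"dy":0,"dz":0.04,"wx":0,"wy":0,"wz":0,"grip":1},{"dx":0,"dy":0,"dz":0,"wx":0,"wy":0,"wz":0,"grip":1}]'
```

```text
time_s: 29.5
ee_pos: [516.6, 98.0, 9.4]
ee_rot: [179.9, 0.2, 169.2]
force: [0.0, -0.4, 0.8]
gripper_width: 34.5
time_s: 30.2
ee_pos: [518.8, 98.6, 214.3]
ee_rot: [179.7, 0.7, 169.2]
force: [1.1, 1.2, -0.4]
gripper_width: 28.0
```

```bash
python3 -m jog '[{"dx":-0.0023,"dy":-0.0436,"dz":0,"wx":0,"wy":0,"wz":-0.044,"grip":1},{"dx":-0.0023,"dy":-0.0436,"dz":0,"wx":0,"wy":0,"wz":-0.044,"grip":1},{"dx":-0.0023,"dy":-0.0436,"dz":0,"wx":0,"wy":0,"wz":-0.044,"grip":1},{"dx":-0.0023,"dy":-0.0436,"dz":0,"wx":0,"wy":0,"wz":-0.044,"grip":1},{"dx":-0.0023,"dy":-0.0436,"dz":0,"wx":0,"wy":0,"wz":-0.044,"grip":1},{"dx":-0.0023,"dy":-0.0436,"dz":0,"wx":0,"wy":0,"wz":-0.044,"grip":1},{"dx":-0.0023,"dy":-0.0436,"dz":0,"wx":0,"wy":0,"wz":-0.044,"grip":1},{"dx":-0.0023,"dy":-0.0436,"dz":0,"wx":0,"wy":0,"wz":-0.044,"grip":1},{"dx":-0.0023,"dy":-0.0436,"dz":0,"wx":0,"wy":0,"wz":-0.044,"grip":1},{"dx":-0.0023,"dy":-0.0436,"dz":0,"wx":0,"wy":0,"wz":-0.044,"grip":1}]';python3 -m jog '[{"dx":-0.0023,"dy":-0.0436,"dz":0,"wx":0,"wy":0,"wz":0,"grip":1},{"dx":0,"dy":0,"dz":0,"wx":0,"wy":0,"wz":0,"grip":1},{"dx":0,"dy":0,"dz":0,"wx":0,"wy":0,"wz":0,"grip":1}]'; python3 -c "
from h import *
s=np.hstack([cv2.resize(env.grab_frame('side')[30:180,220:370],None,fx=2.66,fy=2.66,interpolation=cv2.INTER_CUBIC),cv2.resize(env.grab_frame('wrist'),(400,399))])
cv2.imwrite('pics/tub3.png',s[:,:,::-1])"
```

```text
time_s: 31.2
ee_pos: [491.9, -339.5, 207.3]
ee_rot: [180.0, -0.1, 143.9]
force: [0.6, -0.0, -0.2]
gripper_width: 28.2
time_s: 31.5
ee_pos: [489.6, -381.9, 206.8]
ee_rot: [180.0, -0.1, 143.9]
force: [0.4, -0.2, -0.1]
gripper_width: 27.8
```

View pics/tub3.png

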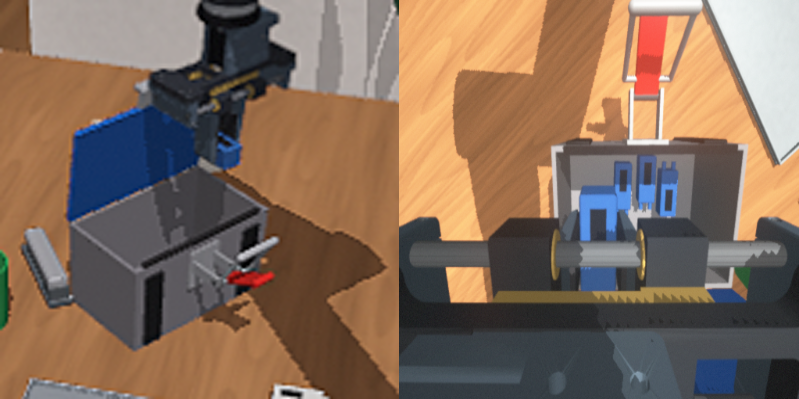

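```bash
python3 -m jog '[{"dx":0.003,"dy":-0.001,"dz":-0.04,"wx":0,"wy":0,"wz":0,"grip":1},{"dx":0,"dy":0,"dz":-0.04,"wx":0,"wy":0,"wz":0,"grip":1},{"dx":0,"dy":0,"dz":-0.03,"wx":0,"wy":0,"wz":0,"grip":1},{"dx":0,"dy":0,"dz":-0.017,"wx":0,"wy":0,"wz":0,"grip":1},{"dx":0,"dy":0,"dz":0,"wx":0,"wy":0,"wz":0,"grip":-0.1},{"dx":0,"dy":0,"dz":0,"wx":0,"wy":0,"wz":0,"grip":-0.1},{"dx":0,"dy":0,"dz":0,"wx":0,"wy":0,"wz":0,"grip":-0.1},{"dx":0,"dy":0,"dz":0.04,"wx":0,"wy":0,"wz":0,"grip":-0.1},{"dx":0,"dy":0,"dz":0.045,"wx":0,"wy":0,"wz":0,"grip":-0.1},{"dx":0,"dy":0,"dz":0.045,"wx":0,"wy":0,"wz":0,"grip":0}]'
python3 -m jog '[{"dx":-0.02,"dy":0.015,"dz":0.045,"wx":0,"wy":0,"wz":0,"grip":1},{"dx":0,"dy":0,"dz":0.045,"wx":0,"wy":0,"wz":0,"grip":1},{"dx":0,"dy":0,"dz":0.045,"wx":0,"wy":0,"wz":0,"grip":1},{"dx":0,"dy":0,"dz":0,"wx":0,"wy":0,"wz":0,"grip":1}]';python3 loc.py; python3 -c "
from h import *
s=np.hstack([cv2.resize(env.grab_frame('side')[30:250,180:370],None,fx=2,fy=2,interpolation=cv2.INTER_CUBIC),cv2.resize(env.grab_frame('wrist'),(400,440))])
cv2.imwrite('pics/tub4.png',s[:,:,::-1])"
```

```text
time_s: 32.6
ee_pos: [493.5, -382.6, 214.2]
ee_rot: [180.0, 0.1, 144.0]
force: [0.4, -0.7, -0.3]
gripper_width: 46.6
time_s: 33.0
ee_pos: [475.6, -369.4, 354.3]
ee_rot: [-180.0, 1.0, 144.0]
force: [-0.2, -0.7, 1.0]
gripper_width: 16.6
t 33.0 tcp [ 475.6 -369.4  354.3] yaw 144.0 w 16.6
```

View pics/tub4.png

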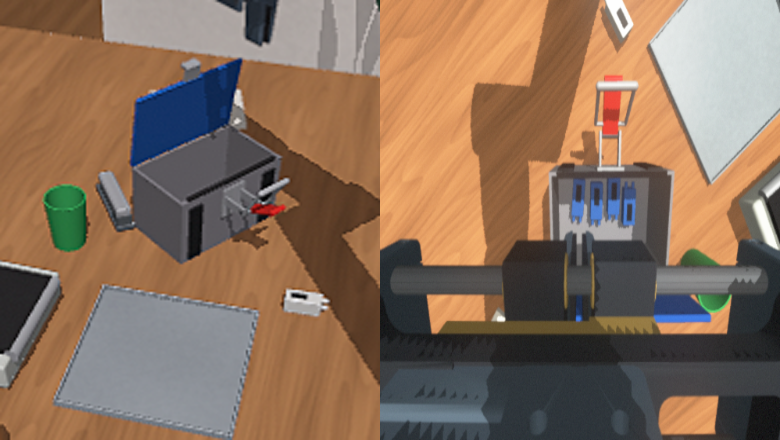

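```bash
python3 -m jog '[{"dx":0.0369,"dy":-0.008,"dz":0,"wx":0,"wy":0,"wz":0,"grip":1},{"dx":0.0369,"dy":-0.008,"dz":0,"wx":0,"wy":0,"wz":0,"grip":1},{"dx":0.0369,"dy":-0.008,"dz":0,"wx":0,"wy":0,"wz":0,"grip":1},{"dx":0.0369,"dy":-0.008,"dz":0,"wx":0,"wy":0,"wz":0,"grip":1},{"dx":0,"dy":0,"dz":0,"wx":0,"wy":0,"wz":0,"grip":1},{"dx":0,"dy":0,"dz":0,"wx":0,"wy":0,"wz":0,"grip":1}]'
```

```text
time_s: 33.8
ee_pos: [621.6, -399.9, 341.3]
ee_rot: [-180.0, -0.3, 144.1]
force: [0.3, -0.0, 0.2]
gripper_width: 0.6
```

```bash
python3 -m jog '[{"dx":0,"dy":0,"dz":-0.04,"wx":0,"wy":0,"wz":0,"grip":1},{"dx":0,"dy":0,"dz":-0.04,"wx":0,"wy":0,"wz":0,"grip":1},{"dx":0,"dy":0,"dz":-0.035,"wx":0,"wy":0,"wz":0,"grip":1},{"dx":-0.0097,"dy":0.007,"dz":0,"wx":0,"wy":0,"wz":0,"grip":1},{"dx":-0.0097,"dy":0.007,"dz":0,"wx":0,"wy":0,"wz":0,"grip":1},{"dx":-0.0097,"dy":0.007,"dz":0,"wx":0,"wy":0,"wz":0,"grip":1},{"dx":-0.0097,"dy":0.007,"dz":0,"wx":0,"wy":0,"wz":0,"grip":1}]'
python3 -m jog '[{"dx":-0.0097,"dy":0.007,"dz":0,"wx":0,"wy":0,"wz":0,"grip":1},{"dx":-0.0097,"dy":0.007,"dz":0,"wx":0,"wy":0,"wz":0,"grip":1}]'
```

```text
time_s: 34.5
ee_pos: [580.9, -371.9, 230.4]
ee_rot: [-180.0, 0.1, 144.0]
force: [1.6, -0.4, 0.2]
gripper_width: 0.3
time_s: 34.7
ee_pos: [561.3, -357.7, 230.6]
ee_rot: [-180.0, 0.0, 144.0]
force: [-0.1, -1.0, -0.2]
gripper_width: 0.7
```

```bash
python3 -m jog '[{"dx":-0.0097,"dy":0.007,"dz":0,"wx":0,"wy":0,"wz":0,"grip":1},{"dx":-0.0097,"dy":0.007,"dz":0,"wx":0,"wy":0,"wz":0,"grip":1},{"dx":-0.0097,"dy":0.007,"dz":0,"wx":0,"wy":0,"wz":0,"grip":1}]'; python3 -c "
from h import *
s=np.hstack([cv2.resize(env.grab_frame('side')[30:180,220:370],None,fx=2.66,fy=2.66,interpolation=cv2.INTER_CUBIC),cv2.resize(env.grab_frame('scene')[130:330,60:260],(399,399))])
cv2.imwrite('pics/lid1.png',s[:,:,::-1])"
```

```text
time_s: 35.0
ee_pos: [531.9, -336.5, 230.4]
ee_rot: [-180.0, 0.0, 144.0]
force: [-0.5, 0.0, -0.7]
gripper_width: 0.8
```

View pics/lid1.png

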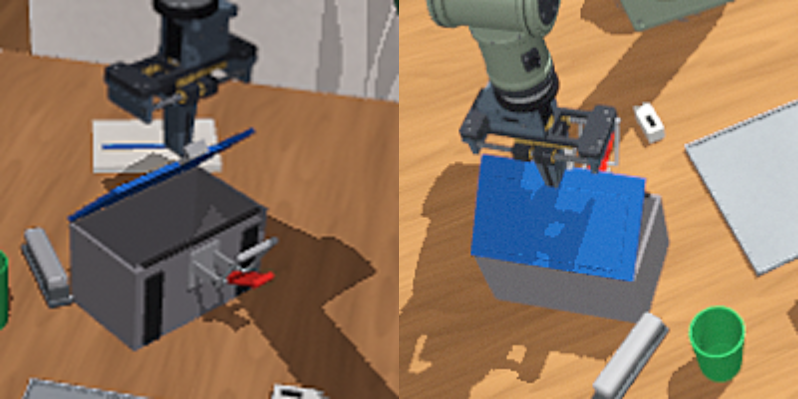

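```bash
python3 -m jog '[{"dx":0,"dy":0,"dz":0.04,"wx":0,"wy":0,"wz":0,"grip":1},{"dx":-0.0336,"dy":0.0245,"dz":0,"wx":0,"wy":0,"wz":0,"grip":1},{"dx":-0.0336,"dy":0.0245,"dz":0,"wx":0,"wy":0,"wz":0,"grip":1},{"dx":-0.0336,"dy":0.0245,"dz":0,"wx":0,"wy":0,"wz":0,"grip":1},{"dx":-0.0336,"dy":0.0245,"dz":0,"wx":0,"wy":0,"wz":0,"grip":1},{"dx":-0.0336,"dy":0.0245,"dz":0,"wx":0,"wy":0,"wz":0,"grip":1},{"dx":0,"dy":0,"dz":0,"wx":0,"wy":0,"wz":0,"grip":1},{"dx":0,"dy":0,"dz":0,"wx":0,"wy":0,"wz":0,"grip":1},{"dx":0,"dy":0,"dz":0,"wx":0,"wy":0,"wz":0,"grip":1},{"dx":0,"dy":0,"dz":0,"wx":0,"wy":0,"wz":0,"grip":1}]'
for i in 1 2 3; do python3 -m jog '[{"dx":0,"dy":0,"dz":0,"wx":0,"wy":0,"wz":0,"grip":1},{"dx":0,"dy":0,"dz":0,"wx":0,"wy":0,"wz":0,"grip":1},{"dx":0,"dy":0,"dz":0,"wx":0,"wy":0,"wz":0,"grip":1},{"dx":0,"dy":0,"dz":0,"wx":0,"wy":0,"wz":0,"grip":1},{"dx":0,"dy":0,"dz":0,"wx":0,"wy":0,"wz":0,"grip":1},{"dx":0,"dy":0,"dz":0,"wx":0,"wy":0,"wz":0,"grip":1},{"dx":0,"dy":0,"dz":0,"wx":0,"wy":0,"wz":0,"grip":1},{"dx":0,"dy":0,"dz":0,"wx":0,"wy":0,"wz":0,"grip":1},{"dx":0,"dy":0,"dz":0,"wx":0,"wy":0,"wz":0,"grip":1},{"dx":0,"dy":0,"dz":0,"wx":0,"wy":0,"wz":0,"grip":1}]' | head -2; done
python3 -c "
from h import *
I={n:env.grab_frame(n) for n in('side','scene')}
cv2.imwrite('pics/side5.png',I['side'][:,:,::-1]);cv2.imwrite('pics/scene5.png',I['scene'][:,:,::-1])
s=np.hstack([cv2.resize(I['side'][60:190,230:360],None,fx=3,fy=3,interpolation=cv2.INTER_CUBIC),cv2.resize(I['scene'][170:300,75:205],None,fx=3,fy=3,interpolation=cv2.INTER_CUBIC)])
cv2.imwrite('pics/lid2.png',s[:,:,::-1])"
```

```text
time_s: 36.1
ee_pos: [367.0, -215.3, 269.7]
ee_rot: [180.0, 0.0, 144.0]
force: [-0.8, -0.5, 0.5]
gripper_width: 0.4
time_s: 37.1
ee_pos: [366.2, -214.6, 269.8]
time_s: 38.1
ee_pos: [366.2, -214.6, 269.7]
time_s: 39.1
ee_pos: [366.2, -214.6, 269.8]
```

View pics/lid2.png

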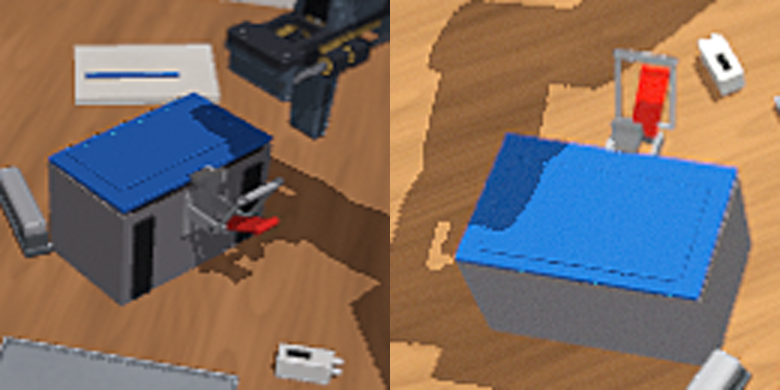

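```bash
python3 - <<'E'
from h import *
c={n:env.get_calibration(n) for n in("scene","side")}
x=np.array([.81,-.586,0]);y=np.array([.586,.81,0])
for ce in [(538,-340,0)]:
  for nm,p,q in [('bar',(160.5,189.3),(316.7,125)),('levtip',(163.3,192.7),(322.7,136)),('keeper',(154.3,210.7),(298.3,116.7))]:
    X,e=tri((c['scene'],p),(c['side'],q));d=X-ce;print(nm,X.round(1),round(e,1),'loc',round(d@x,1),round(d@y,1))
# lid top corners at z=138 in both
S=lambda a,b:(a/3+230-.33,b/3+60-.33);W=lambda a,b:((a-390)/3+75-.33,b/3+170-.33)
P=[onz(c['side'],S(*p),136) for p in [(50,157),(128,210),(271,137),(195,95)]];print('side',[p.round(1).tolist() for p in P],np.mean(P,0).round(1))
P=[onz(c['scene'],W(*p),138) for p in [(697,298),(736,171),(508,135),(457,261)]];print('scene',[p.round(1).tolist() for p in P],np.mean(P,0).round(1))
E
```

```text
bar [ 405.7 -242.8  165. ] 0.1 loc -164.1 1.2
levtip [ 384.3 -236.8  126.3] 4.6 loc -185.0 -6.5
keeper [ 472.1 -281.9  160.4] 2.9 loc -87.4 8.5
side [[661.3, -291.0, 136.0], [546.9, -217.1, 136.0], [419.3, -403.5, 136.0], [527.1, -470.7, 136.0]] [ 538.7 -345.6  136. ]
scene [[661.3, -286.5, 138.0], [548.6, -207.2, 138.0], [415.2, -391.8, 138.0], [533.0, -470.8, 138.0]] [ 539.5 -339.1  138. ]
```

```bash
python3 -m jog '[{"dx":0,"dy":0,"dz":-0.04,"wx":0,"wy":0,"wz":0,"grip":1},{"dx":0,"dy":0,"dz":-0.04,"wx":0,"wy":0,"wz":0,"grip":1},{"dx":0,"dy":0,"dz":-0.04,"wx":0,"wy":0,"wz":0,"grip":1},{"dx":0,"dy":0,"dz":0,"wx":0,"wy":0,"wz":0,"grip":1},{"dx":0.0081,"dy":-0.0059,"dz":0,"wx":0,"wy":0,"wz":0,"grip":1},{"dx":0.0081,"dy":-0.0059,"dz":0,"wx":0,"wy":0,"wz":0,"grip":1},{"dx":0.0081,"dy":-0.0059,"dz":0,"wx":0,"wy":0,"wz":0,"grip":1},{"dx":0.0081,"dy":-0.0059,"dz":0,"wx":0,"wy":0,"wz":0,"grip":1},{"dx":0.0081,"dy":-0.0059,"dz":0,"wx":0,"wy":0,"wz":0,"grip":1}]'
python3 -m jog '[{"dx":0.0081,"dy":-0.0059,"dz":0,"wx":0,"wy":0,"wz":0,"grip":1},{"dx":0.0081,"dy":-0.0059,"dz":0,"wx":0,"wy":0,"wz":0,"grip":1}]'
python3 -m jog '[{"dx":0.0081,"dy":-0.0059,"dz":0,"wx":0,"wy":0,"wz":0,"grip":1},{"dx":0.0081,"dy":-0.0059,"dz":0,"wx":0,"wy":0,"wz":0,"grip":1},{"dx":0,"dy":0,"dz":0,"wx":0,"wy":0,"wz":0,"grip":1},{"dx":0,"dy":0,"dz":0,"wx":0,"wy":0,"wz":0,"grip":1},{"dx":0,"dy":0,"dz":0,"wx":0,"wy":0,"wz":0,"grip":1},{"dx":0,"dy":0,"dz":0,"wx":0,"wy":0,"wz":0,"grip":1}]'
```

```text
time_s: 40.1
ee_pos: [408.0, -245.1, 150.5]
ee_rot: [180.0, 0.1, 144.0]
force: [0.4, -0.0, -0.8]
gripper_width: 0.3
time_s: 40.3
ee_pos: [423.7, -256.5, 149.8]
ee_rot: [180.0, 0.0, 144.0]
force: [-0.2, 1.0, 0.2]
gripper_width: 0.2
time_s: 40.9
ee_pos: [438.7, -267.5, 149.8]
ee_rot: [180.0, -0.0, 144.0]
force: [-0.8, -0.4, 0.5]
gripper_width: 0.2
```

```bash
python3 -m jog '[{"dx":-0.0122,"dy":0.0088,"dz":0.0,"wx":0,"wy":0,"wz":0,"grip":1},{"dx":-0.0122,"dy":0.0088,"dz":0.0,"wx":0,"wy":0,"wz":0,"grip":1},{"dx":-0.0122,"dy":0.0088,"dz":0.01,"wx":0,"wy":0,"wz":0,"grip":1},{"dx":-0.0122,"dy":0.0088,"dz":0.02,"wx":0,"wy":0,"wz":0,"grip":1},{"dx":0,"dy":0,"dz":0.04,"wx":0,"wy":0,"wz":0,"grip":1},{"dx":0,"dy":0,"dz":0.04,"wx":0,"wy":0,"wz":0,"grip":1},{"dx":0,"dy":0,"dz":0,"wx":0,"wy":0,"wz":0,"grip":1}]'
python3 -c "
from h import *
I={n:env.grab_frame(n) for n in('side','scene')}
s=np.hstack([cv2.resize(I['side'][90:165,270:345],None,fx=5,fy=5,interpolation=cv2.INTER_CUBIC),cv2.resize(I['scene'][170:245,120:195],None,fx=5,fy=5,interpolation=cv2.INTER_CUBIC)])
cv2.imwrite('pics/bail.png',s[:,:,::-1])"
```

```text
time_s: 41.6
ee_pos: [392.5, -233.9, 265.3]
ee_rot: [179.9, 0.7, 144.0]
force: [1.3, -1.3, -0.1]
gripper_width: 0.5
```

View pics/bail.png

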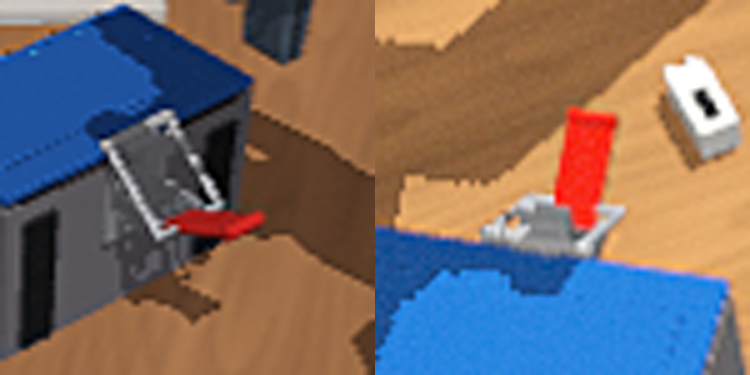

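```bash
python3 -m jog '[{"dx":0,"dy":0,"dz":-0.04,"wx":0,"wy":0,"wz":0,"grip":1},{"dx":0,"dy":0,"dz":-0.04,"wx":0,"wy":0,"wz":0,"grip":1},{"dx":0,"dy":0,"dz":-0.03,"wx":0,"wy":0,"wz":0,"grip":1},{"dx":0,"dy":0,"dz":-0.015,"wx":0,"wy":0,"wz":0,"grip":1},{"dx":0,"dy":0,"dz":0,"wx":0,"wy":0,"wz":0,"grip":1}]'
python3 -m jog '[{"dx":-0.0030,"dy":0.0022,"dz":-0.0113,"wx":0,"wy":0,"wz":0,"grip":1},{"dx":-0.0030,"dy":0.0022,"dz":-0.0113,"wx":0,"wy":0,"wz":0,"grip":1},{"dx":-0.0030,"dy":0.0022,"dz":-0.0113,"wx":0,"wy":0,"wz":0,"grip":1}]'
python3 -m jog '[{"dx":0.0012,"dy":-0.0009,"dz":-0.0105,"wx":0,"wy":0,"wz":0,"grip":1},{"dx":0.0012,"dy":-0.0009,"dz":-0.0105,"wx":0,"wy":0,"wz":0,"grip":1}]'
```

```text
time_s: 42.2
ee_pos: [387.5, -230.8, 131.2]
ee_rot: [-180.0, -0.5, 144.0]
force: [-0.3, -0.2, -0.7]
gripper_width: -0.2
time_s: 42.5
ee_pos: [381.8, -226.3, 101.0]
ee_rot: [180.0, 0.1, 144.0]
force: [1.1, -0.8, 1.1]
gripper_width: 0.5
time_s: 42.7
ee_pos: [383.7, -227.7, 79.5]
ee_rot: [180.0, 0.0, 144.0]
force: [-0.2, -0.3, 2.0]
gripper_width: 0.5
```

```bash
python3 -m jog '[{"dx":0.0053,"dy":-0.0038,"dz":-0.010,"wx":0,"wy":0,"wz":0,"grip":1},{"dx":0.0053,"dy":-0.0038,"dz":-0.010,"wx":0,"wy":0,"wz":0,"grip":1}]'
python3 -m jog '[{"dx":0.0045,"dy":-0.0032,"dz":-0.0055,"wx":0,"wy":0,"wz":0,"grip":1},{"dx":0.0045,"dy":-0.0032,"dz":-0.0055,"wx":0,"wy":0,"wz":0,"grip":1}]'
python3 -m jog '[{"dx":0.0032,"dy":-0.0023,"dz":-0.003,"wx":0,"wy":0,"wz":0,"grip":1},{"dx":0.0032,"dy":-0.0023,"dz":-0.003,"wx":0,"wy":0,"wz":0,"grip":1}]'
```

```text
time_s: 42.9
ee_pos: [394.0, -235.2, 58.9]
ee_rot: [180.0, -0.1, 144.0]
force: [-2.0, 0.7, 1.5]
gripper_width: 0.3
time_s: 43.1
ee_pos: [403.5, -241.9, 48.0]
ee_rot: [180.0, -0.1, 144.0]
force: [-1.7, 1.0, 0.2]
gripper_width: 0.6
time_s: 43.3
ee_pos: [408.6, -245.6, 43.1]
ee_rot: [-180.0, -0.2, 144.0]
force: [-11.5, 8.7, 30.3]
gripper_width: 0.5
```

```bash
python3 -m jog '[{"dx":0,"dy":0,"dz":0,"wx":0,"wy":0,"wz":0,"grip":1},{"dx":0,"dy":0,"dz":0,"wx":0,"wy":0,"wz":0,"grip":1}]';python3 -c "
from h import *
I={n:env.grab_frame(n) for n in('side','scene')}
s=np.hstack([cv2.resize(I['side'][90:165,270:345],None,fx=5,fy=5,interpolation=cv2.INTER_CUBIC),cv2.resize(I['scene'][170:245,120:195],None,fx=5,fy=5,interpolation=cv2.INTER_CUBIC)])
cv2.imwrite('pics/lev1.png',s[:,:,::-1])"
```

```text
time_s: 43.5
ee_pos: [408.3, -245.4, 43.6]
ee_rot: [180.0, -0.2, 144.0]
force: [-5.8, 4.8, 10.0]
gripper_width: 0.3
```

View pics/lev1.png

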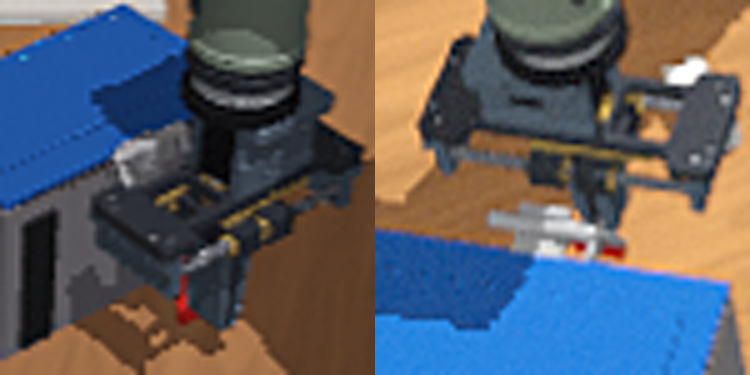

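```bash
python3 -m jog '[{"dx":-0.0122,"dy":0.0088,"dz":0.0,"wx":0,"wy":0,"wz":0,"grip":1},{"dx":-0.0162,"dy":0.0117,"dz":0.0,"wx":0,"wy":0,"wz":0,"grip":1},{"dx":-0.0162,"dy":0.0117,"dz":0.02,"wx":0,"wy":0,"wz":0,"grip":1},{"dx":0,"dy":0,"dz":0.045,"wx":0,"wy":0,"wz":0,"grip":1},{"dx":0,"dy":0,"dz":0.045,"wx":0,"wy":0,"wz":0,"grip":1},{"dx":0,"dy":0,"dz":0.045,"wx":0,"wy":0,"wz":0,"grip":1},{"dx":0,"dy":0,"dz":0.045,"wx":0,"wy":0,"wz":0,"grip":1},{"dx":0,"dy":0,"dz":0,"wx":0,"wy":0,"wz":0,"grip":1}]';python3 -c "
from h import *
I={n:env.grab_frame(n) for n in('side','scene')}
f=lambda a:cv2.resize(a,(400,400),interpolation=cv2.INTER_CUBIC)
s=np.hstack([f(I['side'][90:165,270:345]),f(I['scene'][180:240,125:185])])
cv2.imwrite('pics/lev2.png',s[:,:,::-1]);cv2.imwrite('pics/side6.png',I['side'][:,:,::-1]);cv2.imwrite('pics/scene6.png',I['scene'][:,:,::-1])
for n in I: print([(b[0].round().tolist(),b[1]) for b in blobs(I[n],'orange',5)])
"
```

```text
time_s: 44.4
ee_pos: [369.1, -216.7, 249.6]
ee_rot: [179.9, 1.0, 144.0]
force: [0.7, -0.0, -0.0]
gripper_width: 0.6
[([244.0, 302.0], 449.0)]
[([345.0, 164.0], 17.0), ([429.0, 97.0], 1662.5), ([251.0, 11.0], 876.0)]
```

View pics/lev2.png

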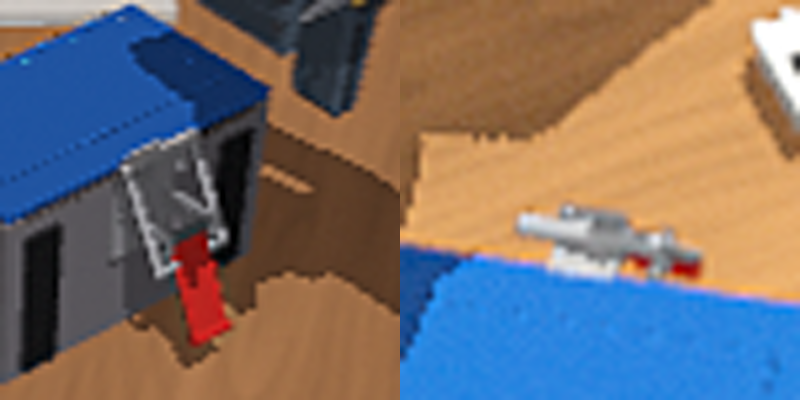

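```bash
python3 - <<'E'
from h import *
c={n:env.get_calibration(n) for n in("scene","side")}
x=np.array([.81,-.586,0]);y=np.array([.586,.81,0]);ce=np.array([539,-341,0])
I={n:cv2.cvtColor(cv2.imread(f'pics/{n}6.png'),cv2.COLOR_BGR2RGB) for n in c}
for nm,p,q in [('bar',(154.2,215.2),(300.2,118.5)),('lip',(154.3,211.5),None),('levtip',(167.8,220.5),(309.7,152.8))]:
    if q is None: continue
    X,e=tri((c['scene'],p),(c['side'],q));d=X-ce;print(nm,X.round(1),round(e,1),'loc',round(d@x,1),round(d@y,1))
# red lever in side view: end points on the latch mid-plane y=0
h=cv2.cvtColor(I['side'],cv2.COLOR_RGB2HSV);m=((h[:,:,0]<6)|(h[:,:,0]>174))&(h[:,:,1]>150)&(h[:,:,2]>80)
m[:, :290]=0;m[:,330:]=0;m[:120]=0;m[165:]=0
v,u=np.nonzero(m);P=[]
for a,b in zip(u,v):
    o,d=ray(c['side'],(a,b));t=-((o-ce)@y)/(d@y);X=o+t*d-ce;P.append([X@x,X[2]])
P=np.array(P);vx,vz,x0,z0=cv2.fitLine(P.astype(np.float32),cv2.DIST_L2,0,.01,.01).ravel()
print('lever pts',len(P),'slope deg',np.degrees(np.arctan2(vz,vx)),'lowest',P[P[:,1].argsort()[:4]].round(1).tolist())
b=[b for b in blobs(I['side'],'orange',50) if b[0][1]>250][0]
Q=np.array([onz(c['side'],p[0],30)[:2] for p in b[2]],np.float32);print('bin orange',cv2.minAreaRect(Q))
k,l,s,ce2=cv2.connectedComponentsWithStats(mask(I['side'],'orange'));print(s[1:][s[1:,4]>20])
cv2.imwrite('pics/fin.png',np.hstack([cv2.resize(I['side'][240:350,185:295],(400,400),interpolation=cv2.INTER_CUBIC),cv2.resize(env.grab_frame('wrist'),(400,400))])[:,:,::-1])
E
```

```text
bar [ 470.2 -288.2  145.7] 2.3 loc -86.6 2.4
levtip [ 421.5 -249.4   35.3] 5.0 loc -148.8 5.4
lever pts 141 slope deg 77.76179 lowest [[-132.3, 19.5], [-126.9, 20.5], [-137.1, 22.7], [-131.7, 23.8]]
bin orange ((468.3692626953125, 347.3511657714844), (61.45172882080078, 55.67839050292969), 16.156938552856445)
[[231 292  26  22 494]]
```

View pics/fin.png

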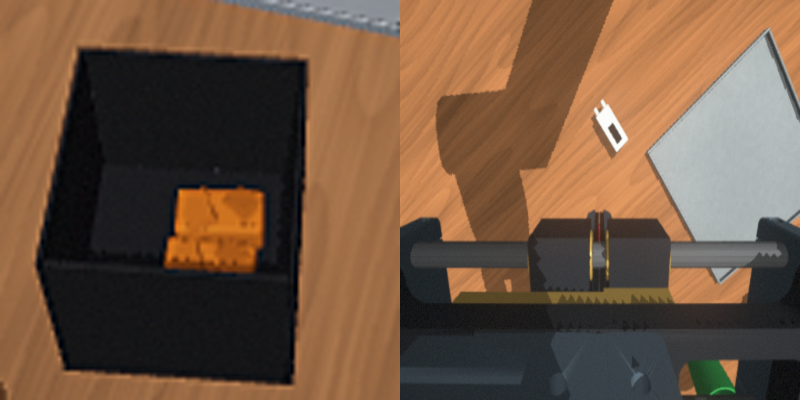

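```bash
python3 -c "
from workcell import env
s=env.state();print(s['time_s'],s['force'].round(1));print(env.job_done())"
```

```text
44.55 [ 0.3  0.4 -1.1]
the job is handed in; nothing more can be done
None
```

The job is handed in at 44.6 s of robot time. All 4 brackets present are in the case, both scraps are in the bin, and the lid is closed and latched. I pushed the lid below its holding angle and let it sink shut. I then swung the bail over the keeper and pressed the lever to its stop.

Last checks:
- **Brackets and scraps:** before the lid came down, the wrist picture showed the four brackets side by side on the case floor and the tray empty. The final side picture shows both scraps lying in the bin.
- **Crossbar:** it measures about 5 mm behind the lip's centre, with an error of 2–3 mm. I expected about 8 mm. In the scene picture it lies between lip and lid.
- **Lever:** its tip measures at z = 35 mm, about 61° below horizontal, and the closed position is 63°. This comes from two views that disagree by 5 mm. It also met a hard stop at about 30 N on the last push and stayed down after I let go.
- **A check that disagreed:** a rough line fit to the red pixels of the side view alone gave 78°, steeper than the stop allows. I set it aside as unreliable.
- **Not measured:** I did not measure the final lid angle. I infer it is tight from the lever sitting at its stop.
- **Left alone:** I never moved the tool near the mug, pen cup, stapler or tape dispenser, but I did not measure their final positions.

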